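Jar up the drained finds: basket off its hook, threaded lid on tight

TASK

The washed sherds have drained: lift their basket off the deep hook and lower it upright to the bottom of the open storage jar. Then seat the blue lid level on the jar, turn it back anticlockwise until it drops into the thread starts, and screw it clockwise until it is fully tight, up to its stops. Leave the bottles and vials standing where they are.

Things in the scene. Friction and masses are not known exactly. Their poses are not given: they have to be found in the camera images.
- jar: Open clear storage jar, 100 mm wide, held fast in a heavy dark stand (140 mm wide foot, cup 40 mm high): it does not move or turn. Origin on its axis at the counter, z up. Inner floor 18 mm, rim 126 mm above the origin. Mouth 80 mm wide, inside below the shoulder 93 mm; neck 87 mm wide outside, from 100 mm up to the rim. Three thread runs and three gaps round the neck: see run_start and gap_mid.
- run_start (a point): Blunt start of one of three equal thread runs outside the neck, 120 deg apart: on the jar's +x side, 47 mm from its axis, 9 mm below the rim. Each run is 4 mm thick (outer radius 48.6 mm; at its start from 7 to 11 mm below the rim) and falls clockwise, seen from above, by 4 mm over 74 deg. There it ends at an upright stop rib 6 deg wide, from 5 to 18 mm below the rim.
- gap_mid (a point): Middle of one of three entry gaps of plain neck, each 40 deg wide (from a run's start, anticlockwise to the next stop rib); this one is 20 deg anticlockwise of run_start, 9 mm below the rim. A lug lying on top of a run cannot pass the rib clockwise; turned anticlockwise it comes off the run's start and drops into the gap; from there clockwise takes it under the run.
- lid: Blue screw lid, 108 mm wide, ribbed skirt 30 mm high, 0.12 kg; on top a bar grip 64 mm long (along the lid's x), 14 mm thick, its top 56 mm above the origin. Starts skirt down on the counter. Origin: centre of the skirt's lower edge, z up. Level on the jar, the origin is 10 to 14 mm below the rim with the lugs on top of the runs, 19.5 mm when dropped into the gaps, 21.5 mm when tight.
- lid_lug (a point): Centre of one of the lid's three inner lugs, on its +x side under a white pointer mark, 48 mm from the axis, 5 mm above the skirt's lower edge; the others at 120 and 240 deg. Lugs: 11.4 mm long round the skirt, 4.4 mm high, inner radius 45.4 mm (skirt inside 50.4). In the gaps lug centres lie 7 to 33 deg anticlockwise of the run starts; tight, 60 to 67 deg clockwise of them, at the ribs.
- gasket (a joint): Sprung gasket in the lid's roof, in m: 0 relaxed (underside 19.7 mm above the lid's origin), grows as it is squeezed on the jar's rim, about 0.002 with the lid turned up to its stops; travel 0.0034. 2 N to begin, then 2.5 N per mm; turning home takes about 0.4 N m. Only a thread that holds keeps it squeezed once the lid is let go.
- basket: Steel wire basket with sherds in it, 56 mm wide, 38 mm high, 0.12 kg, hanging upright on the hook. Origin: centre of its underside, z up. Stiff hairpin bail on its axis: two upright strips, 12 mm wide along the basket's x, outer faces 24 mm apart along y, gap 18 mm, straight from 54 to 88 mm above the origin, closed by an arch, top at 100 mm. Grip both strips together across y, about 80 mm up.
- hook_stand: Heavy steel draining stand, fixed: drip tray 155 x 85 x 14 mm, post 235 mm high, 14 mm thick, hook of 8 mm round bar. Origin: foot of the post at the counter, z up. The hook runs from the post along the stand's -x: level at 230 mm height, down to a trough (bar axis 208 mm high, 86 to 104 mm from the post), where the bail hangs with the bar through its arch, then up to the tip.
- hook_tip (a point): Top of the hook's rubber-tipped end, 242 mm above the counter and 122 mm from the post along the stand's -x. The hanging bail must rise at least 32 mm before it can pass over it, away from the post.
- wash_bottle: Bystander: white wash bottle with a red cap and bent spout, 65 mm across, 193 mm high. Origin under its base.
- dropper: Bystander: small brown dropper bottle, 34 mm across, 102 mm high. Origin under its base.
- vial_red: Bystander: glass vial with a red cap, 29 mm across, 72 mm high. Origin under its base.
- vial_white: Bystander: glass vial with a white cap, 24 mm across, 58 mm high. Origin under its base.
- vial_black: Bystander: glass vial with a black cap, 24 mm across, 58 mm high. Origin under its base.

How it is judged:
On the way, in this order (a step that is already met when the one before it is completed fails the run):
1. the basket stands upright on the floor of the jar, let go (horizontal distance between basket and jar below 0.022 m and z of basket in the frame of jar below 0.024 m and angle between basket's own z axis and vertical below 0.12 rad and contact force between the fingers and basket below 0.3 N), for 0.2 s.
2. the lid sits level on the neck with its lugs dropped into the thread starts (z of lid in the frame of jar below 0.1088 m and horizontal distance between lid and jar below 0.004 m and angle between lid's own z axis and vertical below 0.06 rad), for 0.1 s.
At the end, for the whole second after the job is handed in: The lid is on the jar, centred within 4 mm, level within 3 deg, at rest and screwed so tight that its thread alone keeps the gasket squeezed by more than 1.3 mm; the basket stands upright on the floor inside the jar (all of step 1 and value of joint gasket above 0.0013 m and horizontal distance between lid and jar below 0.004 m and angle between lid's own z axis and vertical below 0.05 rad and linear speed of lid below 0.01 m/s); the robot touches nothing.
It fails at once if the lid is cocked by over 10 deg on the jar's neck (horizontal distance between lid and jar below 0.03 m and z of lid in the frame of jar below 0.126 m and angle between lid's own z axis and vertical above 0.175 rad).
It fails at once if the basket tips by over 40 deg, so that sherds would fall out (angle between basket's own z axis and vertical above 0.7 rad).
It fails at once if the basket is dropped into the jar instead of lowered (over 0.7 m/s) (horizontal distance between basket and jar below 0.03 m and linear speed of basket above 0.7 m/s).
It fails at once if a bottle or vial is shifted by over 25 mm or knocked over (distance of any of wash_bottle, dropper, vial_red, vial_white, vial_black from where it was at the start of the episode above 0.025 m or angle between any of wash_bottle, dropper, vial_red, vial_white, vial_black's own z axis and vertical above 0.4 rad).
It also fails if it takes over 61 s, if anything falls off the work surface, if the arm or the gripper's body presses on something with over 40 N, if the wrist force passes 120 N, or if a joint passes its speed limit or range.

ROBOT

A 6-joint arm with a two-finger parallel gripper is mounted at the origin on a cart in front of the work surface, level with it; the furniture and walls round the work are solid. World frame = base frame: x ahead of the robot, y to its left, z up, the work surface at z = 0. Lengths are in m, angles in rad, forces in N, time in s.
With the tool pointing down it reaches from about 0.35 to 1 m from the base axis. Payload 7.1 kg.
Tool frame: the origin (TCP) lies at the centre of the arm's flange, where the gripper is bolted on; the fingertips stand 173 mm ahead of it and the grasp point (between the pads) lies 155 mm ahead of it; z points along the fingers, y is the direction in which the jaws open and shut (so a half turn about z gives the same grasp; the last joint's range is limited). The gripper opens to 85 mm and grips with 20 to 120 N. Pads are 22 mm wide; open, the fingers measure 114 mm over their backs; the gripper's body (76 mm by 85 mm) begins 54 mm behind the grasp point. The pads swing forward as they close: fully open they stand 13 mm farther back than shut.
Start: joints at [-1.227, 0.423, 1.63, -0, 1.089, -0.019], TCP at [0.222, -0.584, 0.405] pointing down, gripper open.
Joint ranges: [-3, 3], [-0.9, 2.11], [0.09, 2.58], [-1.31, 4.45], [0.11, 2.69], [-2.54, 2.54]. Speed limits (rad/s): [2.39, 2.39, 3.01, 3.14, 3.14, 3.14].

INTERFACE

Orientations are given as a rotation vector (axis times angle).
In Python, from rig import state, viewer, job gives the robot as it stands. The module is installed in compiled form; this text tells all that it offers.
- The arm moves only by the shell command python3 -m inch 'ROWS' [FORCE]. ROWS is JSON, a list of rows, each a list of 3 entries, a list of its own where there are three numbers: the finger opening in m, from 0 to 0.0854, then the shift along the tool's x, y, z in m, then the turn, a rotation vector about the tool's x, y, z in rad. In form: [[gripper, [x, y, z], [ax, ay, az]], ...]. A call has 1 to 8 rows; each row shifts and turns the commanded pose from where the row before left it, along the tool's axes as they then stand; what a row does not reach is not made up. A row lasts 1/12 s, in which the tool goes at most 41.7 mm and 7.16 degrees, less where a joint would pass 70% of its speed; a pose out of reach is approached as far as the arm can. A call with a gripper value outside its range is refused whole. The fingers move at their own pace and stop on an object; FORCE is the grip in N (left out, the last holds). Time passes only in rows, so rows that do not move let the fingers close. It gives the time, the measured TCP pose, the force and the opening at its end, in the units of the state.
- state(): the state, without advancing time (a new reading comes with each control period).
- viewer.grab_frame(name): name is "scene" or "top"; returns (picture, depth): 400x640x3 uint8, red, green, blue; 400x640 float32, m along the optical axis (not along the pixel's ray), 0 where there is no reading.
- viewer.camera_info(name): a dict with "camera_matrix" (3x3 intrinsics, pixels), "dist" ([k1, k2, p1, p2, k3] as OpenCV has them; the pictures are not rectified), "rvec" (rotation vector, rad) and "tvec" (3), from world to camera coordinates, as OpenCV has them. Camera axes: x right, y down, z forward; pixel columns grow to the right and rows downward; lengths in m; the calibration is good to about 2 mm. A picture is of the moment at which its call begins. camera_info takes no time and is no camera call.
- job.sign_off(): hands the job in, once; it reports no verdict.
The state is a dict: "clock": time; "qpos": joint angles; "joint_velocities": joint speeds; "tau": joint torques, N m; "tool_pos": TCP position; "orientation": TCP orientation; "force": force on the tool from outside, world axes, zero at the start; "moment": the same for the moment, N m; "gripper_width": opening from 0.0 (shut) to 1.0 (fully open).
Only numpy, scipy, OpenCV 4.12 (cv2) and the standard library are available. Lean on these libraries where they do the work, as an engineer would, in place of code of your own. Each camera call takes 0.05 s, during which the arm holds its last target.

## Working session

There is one attempt and no reset: what is moved stays moved. The work goes in short steps, Python scripts to look and compute and a shell command to move; the robot and the scene stay as the last step left them, time stands still between calls to the robot, and variables do not carry over. Pictures are saved under pics/ and viewed, and the job is handed in when it is done.

```bash
mkdir -p pics; ls
python3 - <<'E'
from rig import state, viewer
import cv2,numpy as np
print(state())
for n in("scene","top"):
    p,d=viewer.grab_frame(n); cv2.imwrite(f"pics/{n}0.png",p[:,:,::-1]); np.savez(f"{n}0.npz",p=p,d=d)
    print(n,viewer.camera_info(n))
E
```

```text
pics
{'clock': 0.0, 'qpos': array([-1.22701086e+00,  4.23862917e-01,  1.63072337e+00, -3.76519693e-06,
        1.08860379e+00, -1.90077315e-02]), 'joint_velocities': array([-1.34706686e-03, -1.45372468e-04,  2.07492584e-04, -7.09281613e-04,
       -3.66247972e-04,  7.55246060e-05]), 'tau': array([ 3.63089093e-03, -5.57378054e+01, -2.81737930e+01,  1.76890148e-05,
        7.27069550e-03, -4.09414565e-05]), 'tool_pos': array([ 0.22172501, -0.58403586,  0.40391858]), 'orientation': array([-3.08849708e+00, -5.66472506e-01,  4.10642678e-04]), 'force': array([-0.47541517,  0.33615449, -0.04269286]), 'moment': array([-0.0207858 , -0.00465172,  0.00160441]), 'gripper_width': 1.0001281049496145}
scene {'camera_matrix': array([[477.81747466,   0.        , 310.93527433],
       [  0.        , 477.81747466, 200.78224901],
       [  0.        ,   0.        ,   1.        ]]), 'dist': array([-0.09024336,  0.        ,  0.        ,  0.        ,  0.        ]), 'rvec': array([ 1.31451077, -1.98456566,  1.108724  ]), 'tvec': array([-0.01659182,  0.45870168,  0.58389834])}
top {'camera_matrix': array([[384.85637243,   0.        , 320.68218311],
       [  0.        , 384.85637243, 201.53061838],
       [  0.        ,   0.        ,   1.        ]]), 'dist': array([-0.06004063,  0.        ,  0.        ,  0.        ,  0.        ]), 'rvec': array([ 2.21697139, -1.98153913,  0.22003605]), 'tvec': array([-0.29963019,  0.54610793,  0.90165386])}
```

View pics/scene0.png

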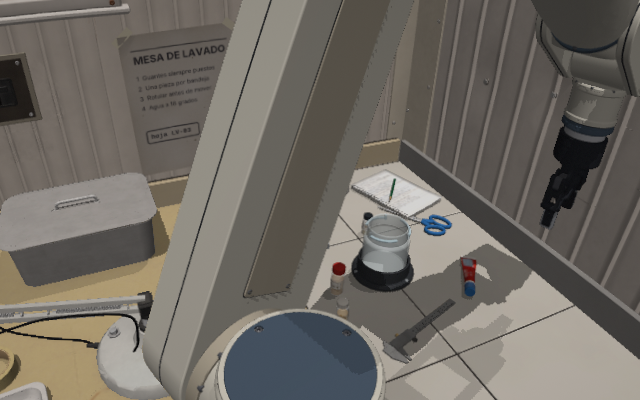

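View pics/top0.png

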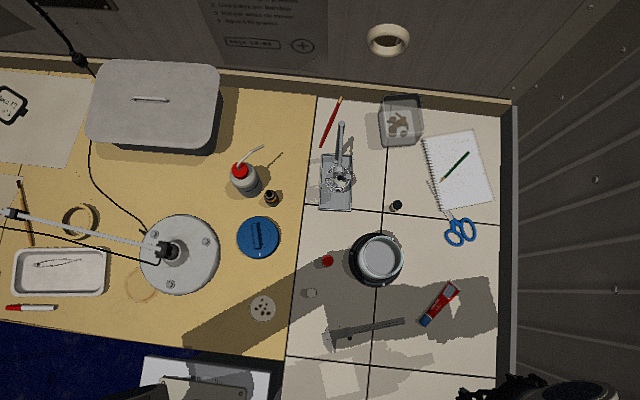

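The scene camera is largely blocked by the arm. The top view shows the jar at (378,258), the lid at (259,236), the hook stand and basket at (338,180), the wash bottle at (243,178) and the dropper at (271,198). The vials are at (327,261), (310,293) and (397,206). I'll build helpers and enlarge the crops.

```bash
cat > h.py <<'E'
import numpy as np,cv2
from rig import state,viewer
from scipy.spatial.transform import Rotation as R
def cam(n):
    c=viewer.camera_info(n); K=c["camera_matrix"];D=c["dist"];Rm=cv2.Rodrigues(c["rvec"])[0];return K,D,Rm,c["tvec"]
def ray(n,uv):
    K,D,Rm,t=cam(n); q=cv2.undistortPoints(np.array(uv,float).reshape(-1,1,2),K,D).reshape(-1,2)
    d=np.c_[q,np.ones(len(q))]; return -Rm.T@t, d@Rm, d
def atz(n,uv,z):
    o,w,_=ray(n,uv); s=(z-o[2])/w[:,2]; return o+w*s[:,None]
def atd(n,uv,dep):
    uv=np.array(uv).reshape(-1,2); o,w,_=ray(n,uv); dd=np.array([dep[int(round(v)),int(round(u))] for u,v in uv]); return o+w*dd[:,None]
def proj(n,P):
    K,D,Rm,t=cam(n); c=viewer.camera_info(n); return cv2.projectPoints(np.array(P,float).reshape(-1,3),c["rvec"],c["tvec"],K,D)[0].reshape(-1,2)
def cloud(n,dep):
    v,u=np.mgrid[0:400,0:640]; o,w,_=ray(n,np.c_[u.ravel(),v.ravel()]); P=o+w*dep.ravel()[:,None]; P[dep.ravel()==0]=np.nan; return P.reshape(400,640,3)
def crop(p,x0,y0,x1,y1,f,name):
    cv2.imwrite(name,cv2.resize(p[y0:y1,x0:x1,::-1],None,fx=f,fy=f,interpolation=cv2.INTER_CUBIC))
E
python3 - <<'E'
from h import *
a=np.load("top0.npz");p,d=a["p"],a["d"]
crop(p,230,100,430,300,3,"pics/t0c.png")
crop(p,300,115,380,215,6,"pics/t0hook.png")
crop(p,220,200,300,270,8,"pics/t0lid.png")
crop(p,340,220,420,300,7,"pics/t0jar.png")
C=cloud("top",d)
print("cam",ray("top",[[320,200]])[0])
for nm,uv in dict(counter=(300,330),wash=(240,170),drop=(271,194),vr=(327,260),vw=(310,292),vb=(397,205),lid=(255,250)).items(): print(nm,C[uv[1],uv[0]].round(4))
E
```

```text
cam [ 0.36946481 -0.25689442  0.99924613]
counter [ 2.578e-01 -2.207e-01  2.000e-04]
wash [ 0.6074 -0.0472  0.1576]
drop [ 0.5763 -0.1141  0.0831]
vr [ 0.4334 -0.268   0.0663]
vw [ 0.3538 -0.2359  0.057 ]
vb [ 0.5893 -0.4278  0.0579]
lid [ 0.4401 -0.0861  0.0318]
```

View pics/t0hook.png

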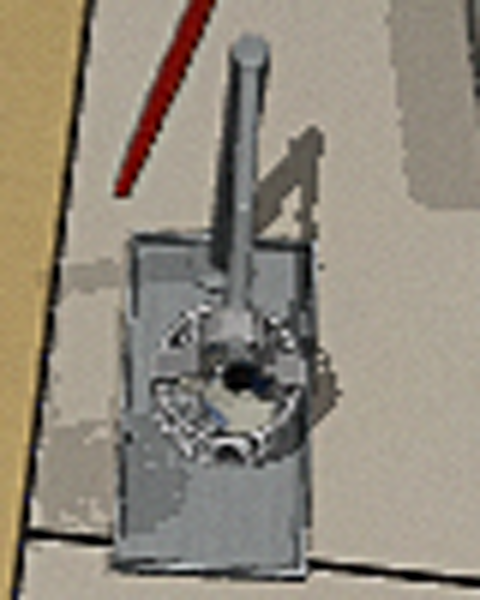

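View pics/t0lid.png

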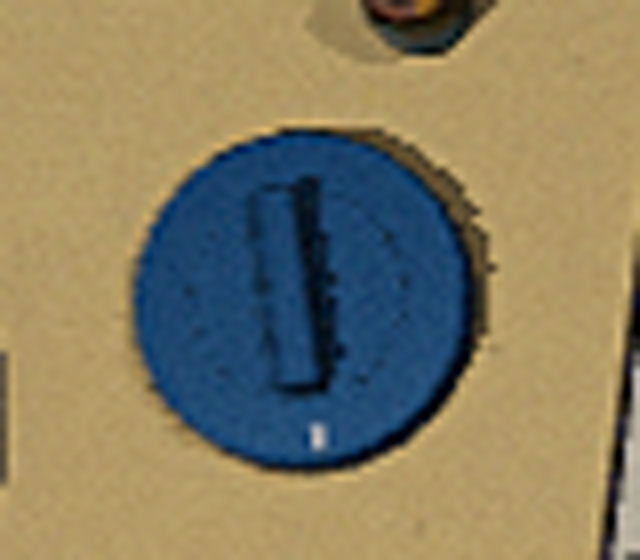

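View pics/t0jar.png

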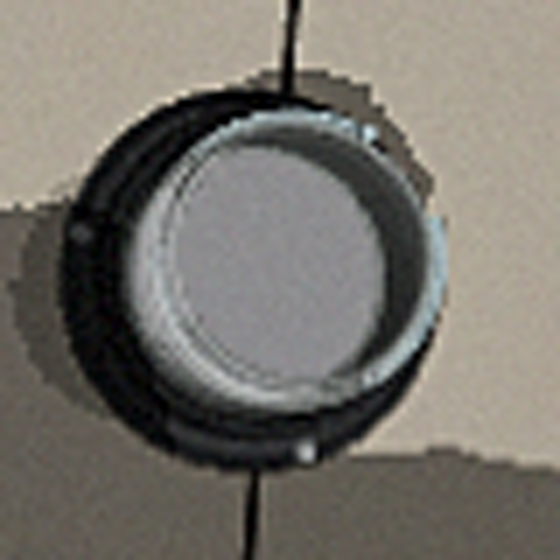

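The hook runs from the post at (342,123) towards the image bottom, with its tip near (340,178). The lid pointer is at about (259,254), on the image-down side of the bar. Next I'll estimate the poses and check them with overlays.

```bash
cat >> h.py <<'E'
def circ(c,r,z,n=72):
    t=np.linspace(0,2*np.pi,n,endpoint=False); return np.c_[c[0]+r*np.cos(t),c[1]+r*np.sin(t),np.full(n,z)]
def over(n,p,items,box,f,name):
    x0,y0,x1,y1=box; im=cv2.resize(p[y0:y1,x0:x1,::-1],None,fx=f,fy=f,interpolation=cv2.INTER_CUBIC)
    for P,col in items:
        for u,v in proj(n,P): cv2.circle(im,(int(round((u-x0+.5)*f-.5)),int(round((v-y0+.5)*f-.5))),1,col,-1)
    cv2.imwrite(name,im)
E
python3 - <<'E'
from h import *
from scipy.optimize import least_squares
a=np.load("top0.npz");p,d=a["p"],a["d"];C=cloud("top",d)
print("post",atz("top",[(341.7,123.3)],.235),"tip",atz("top",[(340,178)],.242))
tr=np.array([(134,237),(315,240),(308,575),(112,567)])/6+[300,115]-.5+.08
print("tray z14\n",atz("top",tr,.014))
# depth clusters
def band(box,z0,z1):
    x0,y0,x1,y1=box;Q=C[y0:y1,x0:x1].reshape(-1,3);Q=Q[np.isfinite(Q[:,0])];return Q[(Q[:,2]>z0)&(Q[:,2]<z1)]
Q=band((340,220,420,300),.115,.135);print("jar rim depth",len(Q),Q.mean(0),Q.min(0),Q.max(0))
Q=band((340,220,420,300),.03,.048);print("cup",len(Q),Q.min(0),Q.max(0),(Q.min(0)+Q.max(0))/2)
Q=band((220,200,300,270),.025,.04);print("lid",len(Q),np.median(Q[:,2]),Q.min(0),Q.max(0),(Q.min(0)+Q.max(0))/2)
Q=band((220,200,300,270),.05,.06);print("bar",len(Q),Q.min(0),Q.max(0),(Q.min(0)+Q.max(0))/2)
Q=band((320,110,360,200),.2,.26);print("hook",len(Q));print(Q[np.argsort(Q[:,0])][::4].round(3))
# lid ellipse fit by blue mask
hsv=cv2.cvtColor(p,cv2.COLOR_RGB2HSV);m=((hsv[...,0]>95)&(hsv[...,0]<125)&(hsv[...,1]>120)).astype(np.uint8);m[:,:230]=0;m[:,290:]=0;m[:205]=0;m[270:]=0
print("mask",m.sum())
E
```

```text
post [[ 0.71279019 -0.26599356  0.235     ]] tip [[ 0.58952916 -0.27435346  0.242     ]]
tray z14
 [[ 0.71700851 -0.22439252  0.014     ]
 [ 0.72481293 -0.30544697  0.014     ]
 [ 0.57159114 -0.31676662  0.014     ]
 [ 0.56556799 -0.23163677  0.014     ]]
jar rim depth 369 [ 0.45278745 -0.39074844  0.12143149] [ 0.40602215 -0.44009231  0.11500839] [ 0.501157   -0.34284796  0.12843491]
cup 299 [ 0.39485749 -0.43865472  0.03007135] [ 0.50785793 -0.33393247  0.0478496 ] [ 0.45135771 -0.3862936   0.03896047]
lid 1233 0.02996379534478366 [ 0.4205274  -0.13804335  0.02506166] [ 0.57289926 -0.03223042  0.03920543] [ 0.49671333 -0.08513688  0.03213354]
bar 170 [ 0.44312171 -0.12139942  0.05012509] [ 0.56912157 -0.07099401  0.05989926] [ 0.50612164 -0.09619671  0.05501218]
hook 295
[[ 0.587 -0.273  0.242]
 [ 0.589 -0.275  0.237]
 [ 0.591 -0.276  0.238]
 [ 0.592 -0.274  0.239]
 [ 0.594 -0.27   0.239]
 [ 0.603 -0.274  0.217]
 [ 0.606 -0.274  0.214]
 [ 0.61  -0.274  0.21 ]
 [ 0.612 -0.259  0.206]
 [ 0.612 -0.267  0.214]
 [ 0.613 -0.261  0.21 ]
 [ 0.613 -0.281  0.201]
 [ 0.614 -0.282  0.206]
 [ 0
[... 770 characters left out ...]
68 -0.267  0.234]
 [ 0.67  -0.265  0.235]
 [ 0.672 -0.264  0.235]
 [ 0.675 -0.266  0.234]
 [ 0.677 -0.266  0.235]
 [ 0.679 -0.266  0.234]
 [ 0.681 -0.268  0.236]
 [ 0.684 -0.267  0.235]
 [ 0.686 -0.267  0.235]
 [ 0.688 -0.267  0.236]
 [ 0.69  -0.265  0.236]
 [ 0.693 -0.264  0.235]
 [ 0.696 -0.264  0.233]
 [ 0.698 -0.266  0.234]
 [ 0.7   -0.266  0.233]
 [ 0.705 -0.267  0.235]
 [ 0.707 -0.263  0.232]
 [ 0.708 -0.262  0.208]
 [ 0.709 -0.261  0.223]
 [ 0.709 -0.269  0.234]
 [ 0.71  -0.259  0.215]
 [ 0.711 -0.26   0.234]
 [ 0.711 -0.27   0.215]
 [ 0.712 -0.259  0.227]
 [ 0.713 -0.272  0.222]
 [ 0.714 -0.258  0.232]
 [ 0.715 -0.264  0.236]
 [ 0.717 -0.271  0.233]
 [ 0.718 -0.264  0.234]]
mask 1378
```

Run:
```python
from h import *
from scipy.optimize import least_squares
a=np.load("top0.npz");p,d=a["p"],a["d"];C=cloud("top",d)
hsv=cv2.cvtColor(p,cv2.COLOR_RGB2HSV);m=((hsv[...,0]>95)&(hsv[...,0]<125)&(hsv[...,1]>100)).astype(np.uint8);m[:,:230]=0;m[:,290:]=0;m[:212]=0;m[270:]=0
m=cv2.morphologyEx(m,cv2.MORPH_CLOSE,np.ones((5,5)))
n,l,s,c=cv2.connectedComponentsWithStats(m);k=1+np.argmax(s[1:,4]);cn=max(cv2.findContours((l==k).astype(np.uint8),0,1)[0],key=len).reshape(-1,2).astype(float)
# silhouette = union hull of bottom (z0) & top (z.03) circle
from scipy.spatial import ConvexHull
def hull(cc,r):
    P=proj("top",np.r_[circ(cc,r,0),circ(cc,r,.030)]).astype(np.float32);return cv2.convexHull(P)
def res(x): H=hull(x[:2],.054); return [cv2.pointPolygonTest(H,(float(u),float(v)),True)-.5 for u,v in cn]
r=least_squares(res,[.452,-.086],diff_step=1e-3,loss='soft_l1');lc=r.x;print("lid",r.x,np.std(r.fun),np.mean(r.fun))
ptr=np.array([[220+316/8-.5,200+436/8-.5]]);P=atz("top",ptr,.031)[0];print("pointer",P,np.hypot(*(P[:2]-lc)),np.degrees(np.arctan2(*(P[:2]-lc)[::-1])))
bar=np.array([(250,188),(297,186),(325,388),(275,388)])/8+[220,200]-.5+.06
B=atz("top",bar,.056);print(B.round(4),B.mean(0));ax=(B[2]+B[3]-B[0]-B[1])[:2];print(np.degrees(np.arctan2(ax[1],ax[0])),np.linalg.norm(ax)/2)
over("top",p,[(circ(lc,.054,0),(0,0,255)),(circ(lc,.054,.03),(0,255,0))],(220,200,300,270),8,"pics/olid.png")
jc=(.4525,-.389)
over("top",p,[(circ(jc,.0435,.126,144),(0,0,255)),(circ(jc,.04,.126),(0,255,255)),(circ(jc,.07,.0),(0,255,0)),(circ(jc,.0465,.018),(255,0,255))],(340,220,420,300),7,"pics/ojar.png")
```

```text
lid [ 0.47477646 -0.08590827] 0.3059685436141973 0.6115814927168536
pointer [ 0.43140627 -0.09745169  0.031     ] 0.044880105416400244 -165.09567793021722
[[ 0.5032 -0.0703  0.056 ]
 [ 0.5055 -0.0847  0.056 ]
 [ 0.4445 -0.1024  0.056 ]
 [ 0.4427 -0.0871  0.056 ]] [ 0.47398594 -0.08613296  0.056     ]
-164.15179956115088 0.06314339046458939
```

View pics/olid.png

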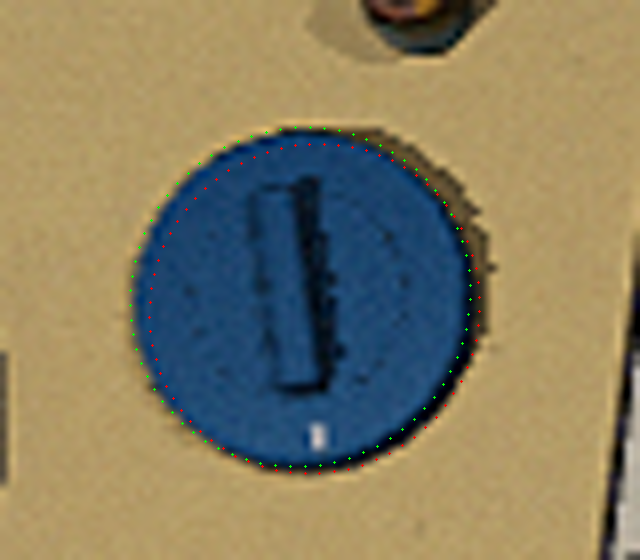

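View pics/ojar.png

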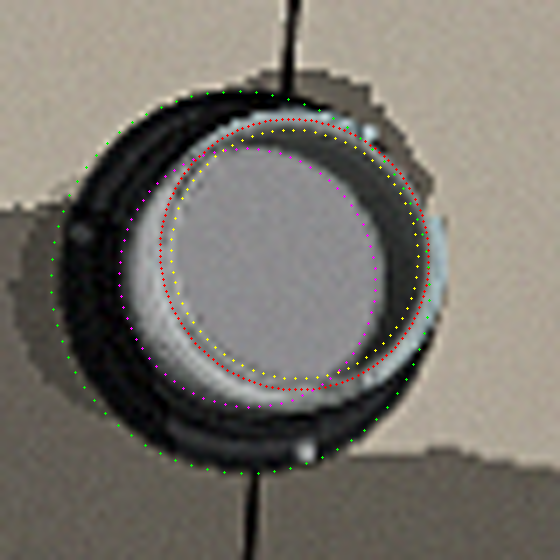

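Run:
```python
from h import *
a=np.load("top0.npz");p=a["p"]
g=np.clip(p.astype(float)*1.4,0,255).astype(np.uint8)
jc=(.4525,-.391)
t=np.radians(np.arange(0,360,30))
m=np.c_[jc[0]+.056*np.cos(t),jc[1]+.056*np.sin(t),np.full(12,.117)]
over("top",g,[(m,(255,0,0)),(m[:1],(0,0,255)),(m[3:4],(0,255,0)),(circ(jc,.0486,.117,60),(0,0,255)),(circ(jc,.040,.126,40),(0,255,255)),(circ(jc,.07,.0),(0,255,0))],(345,225,415,295),11,"pics/ojar2.png")
crop(g,345,225,415,295,8,"pics/jar3.png")
for k in range(5):
  pass
```

```text
(no output)
```

View pics/ojar2.png

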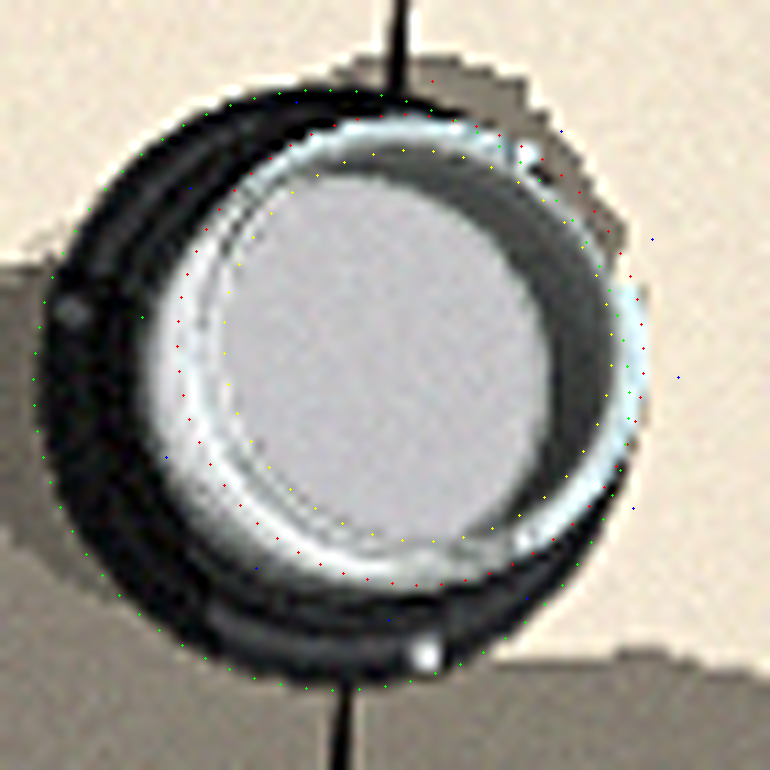

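View pics/jar3.png

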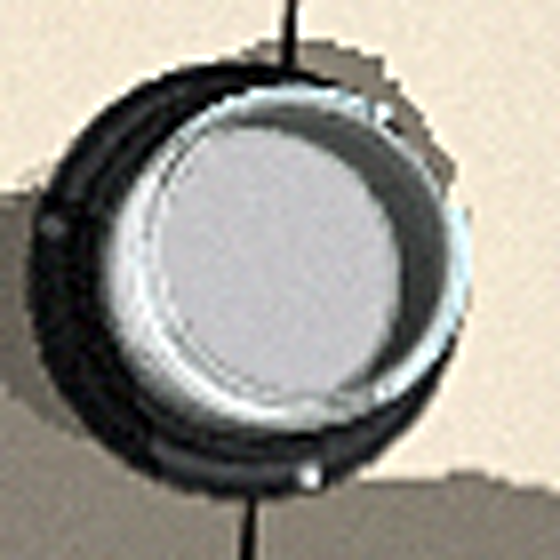

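The overlays fit:

| Item | Estimate |
|---|---|
| Jar centre | about (0.4525, -0.391) |
| Thread run start, image right (about (402,251)) | about -69° |
| Gap to that run | -69° to -30° |
| Gap middles | about -49°, 71°, 191° |
| Lid centre | (0.4745, -0.086) |
| Lid lug | -165° (195°), already close to a gap angle |
| Basket bail | about (0.617, -0.272) |

Next I'll move over the hook.

```bash
cat > need.py <<'E'
import sys,numpy as np
from rig import state
from scipy.spatial.transform import Rotation as R
def need(xyz,yaw):
    s=state(); p=s["tool_pos"];r=R.from_rotvec(s["orientation"]);M=r.as_matrix()
    y=np.radians(yaw);T=np.array([[-np.sin(y),np.cos(y),0],[np.cos(y),np.sin(y),0],[0,0,-1]]).T
    T=np.c_[[-np.sin(y),np.cos(y),0],[np.cos(y),np.sin(y),0],[0,0,-1]]
    if np.linalg.det(T)<0: T[:,0]*=-1
    rv=R.from_matrix(M.T@T).as_rotvec(); d=np.array(xyz)-p
    print("t %.2f pos %s yaw_y %.1f tilt %.2f F %s M %s w %.4f"%(s["clock"],p.round(4),np.degrees(np.arctan2(M[1,1],M[0,1])),np.degrees(np.arccos(-M[2,2])),s["force"].round(1),s["moment"].round(2),s["gripper_width"]*.0854))
    print("shift now-axes",(M.T@d).round(4),"turn",rv.round(4),"shift after-turn",(T.T@d).round(4),"q6",s["qpos"][5].round(2))
if __name__=="__main__":
    a=list(map(float,sys.argv[1:5])); need(a[:3],a[3])
E
python3 need.py 0.617 -0.272 0.46 -86
```

```text
t 0.10 pos [ 0.2218 -0.5841  0.404 ] yaw_y -69.2 tilt 0.08 F [-0.6  1.4  0.9] M [-0.    0.03 -0.  ] w 0.0856
shift now-axes [ 0.4803 -0.1515 -0.0558] turn [-1.40e-03  2.00e-04  2.93e-01] shift after-turn [ 0.416  -0.2837 -0.056 ] q6 -0.02
```

```bash
python3 -m inch '[[0.0854,[0,0,-0.03],[0,0,0.1]],[0.0854,[0,0,-0.026],[0,0,0.1]],[0.0854,[0,0,0],[0,0,0.093]],[0.0854,[0.033,-0.0225,0],[0,0,0]],[0.0854,[0.033,-0.0225,0],[0,0,0]],[0.0854,[0.033,-0.0225,0],[0,0,0]],[0.0854,[0.033,-0.0225,0],[0,0,0]],[0.0854,[0.033,-0.0225,0],[0,0,0]]]' 30; python3 -m inch '[[0.0854,[0.033,-0.0225,0],[0,0,0]],[0.0854,[0.033,-0.0225,0],[0,0,0]],[0.0854,[0.033,-0.0225,0],[0,0,0]],[0.0854,[0.033,-0.0225,0],[0,0,0]],[0.0854,[0.033,-0.0225,0],[0,0,0]],[0.0854,[0.033,-0.0225,0],[0,0,0]],[0.0854,[0.02,-0.0137,0],[0,0,0]],[0.0854,[0,0,0],[0,0,0]]]'; python3 need.py 0.617 -0.272 0.352 -86
```

```text
clock: 0.77
tool_pos: [0.3795, -0.4592, 0.4604]
orientation: [-3.139, -0.109, 0.001]
force: [0.2, -1.1, 0.0]
gripper_width: 1.002
clock: 1.43
tool_pos: [0.5888, -0.2936, 0.46]
orientation: [-3.138, -0.116, -0.001]
force: [-0.7, -0.6, -0.6]
gripper_width: 1.0
t 1.43 pos [ 0.5888 -0.2936  0.46  ] yaw_y -85.8 tilt 0.08 F [-0.7 -0.6 -0.6] M [ 0.02  0.01 -0.  ] w 0.0854
shift now-axes [ 0.0296 -0.0194  0.1081] turn [-0.0011 -0.0007  0.0043] shift after-turn [ 0.0296 -0.0196  0.108 ] q6 1.02
```

```bash
python3 -m inch '[[0.0854,[0.01,-0.006,0],[0,0,0]]]'
python3 - <<'E'
from h import *
for n in("scene","top"):
    p,d=viewer.grab_frame(n); cv2.imwrite(f"pics/{n}1.png",p[:,:,::-1]); np.savez(f"{n}1.npz",p=p,d=d)
E
python3 need.py 0.617 -0.272 0.352 -86
```

```text
clock: 1.52
tool_pos: [0.5952, -0.2898, 0.46]
orientation: [-3.139, -0.112, 0.003]
force: [0.2, 0.7, -0.5]
gripper_width: 1.002
t 1.62 pos [ 0.5957 -0.2899  0.4603] yaw_y -86.0 tilt 0.03 F [0.6 0.3 0.6] M [-0.04  0.01 -0.05] w 0.0854
shift now-axes [ 0.0225 -0.0163  0.1083] turn [-0.0004  0.0004  0.0005] shift after-turn [ 0.0225 -0.0164  0.1083] q6 1.03
```

View pics/scene1.png

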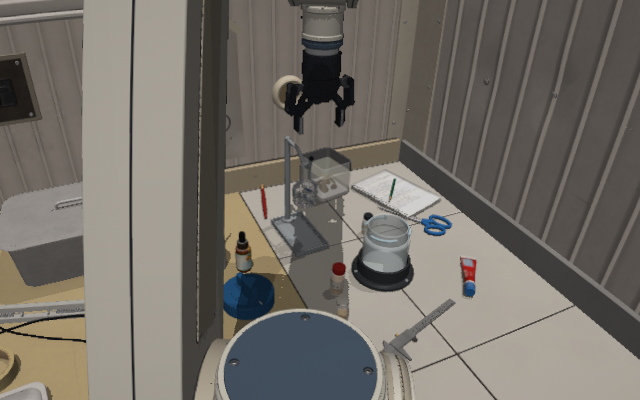

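View pics/top1.png

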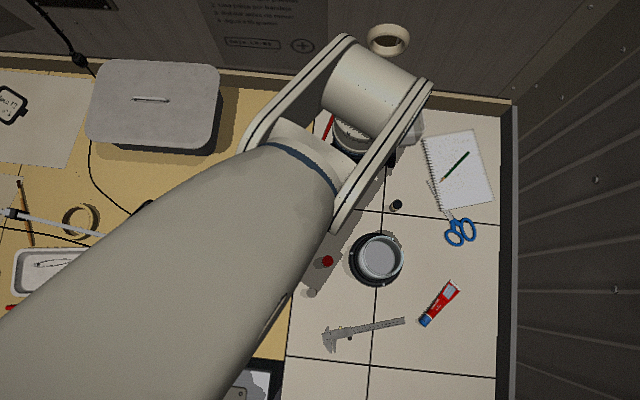

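The scene view now shows the hook and basket around (300,180), the jar at (385,240), and the gripper above them. I'll check my estimates in this second camera.

Run:
```python
from h import *
a=np.load("scene1.npz");p=a["p"]
e=np.array([np.cos(np.radians(4)),np.sin(np.radians(4))]);post=np.array([.712,-.2655])
def S(x,z,y=0): return np.r_[post+e*x+np.array([-e[1],e[0]])*y,z]
pts=[S(0,0),S(0,.235),S(-.122,.242),S(-.095,.208),S(-.095,.215)]
bail=[S(-.095,z,y) for z in np.arange(.169,.204,.004) for y in(-.012,.012)]
bas=np.r_[circ(S(-.095,0)[:2],.028,.115,40),circ(S(-.095,0)[:2],.028,.153,40)]
over("scene",p,[(pts,(0,0,255)),(bail,(0,255,0)),(bas,(255,0,0))],(260,60,370,250),4,"pics/shook.png")
jc=(.4525,-.391);t=np.radians(np.array([-69,51,171]))
st=np.c_[jc[0]+.0486*np.cos(t),jc[1]+.0486*np.sin(t),np.full(3,.117)]
over("scene",p,[(circ(jc,.0435,.126),(0,0,255)),(circ(jc,.07,0),(0,255,0)),(st,(255,0,255))],(340,200,430,300),8,"pics/sjar.png")
crop(p,350,205,420,265,11,"pics/sjarz.png")
```

```text
(no output)
```

View pics/shook.png

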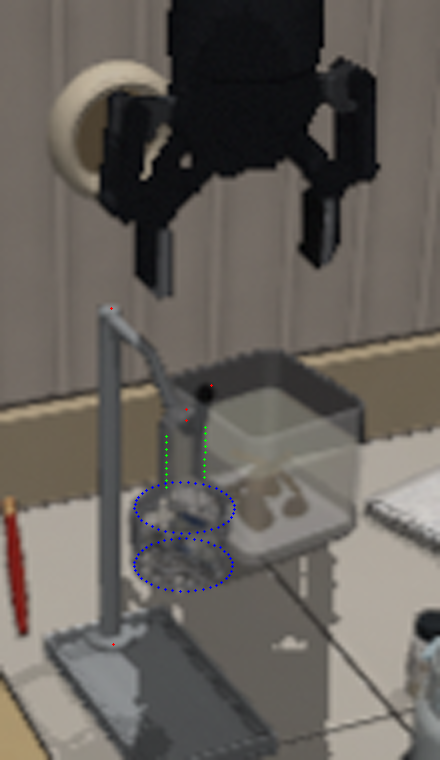

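View pics/sjar.png

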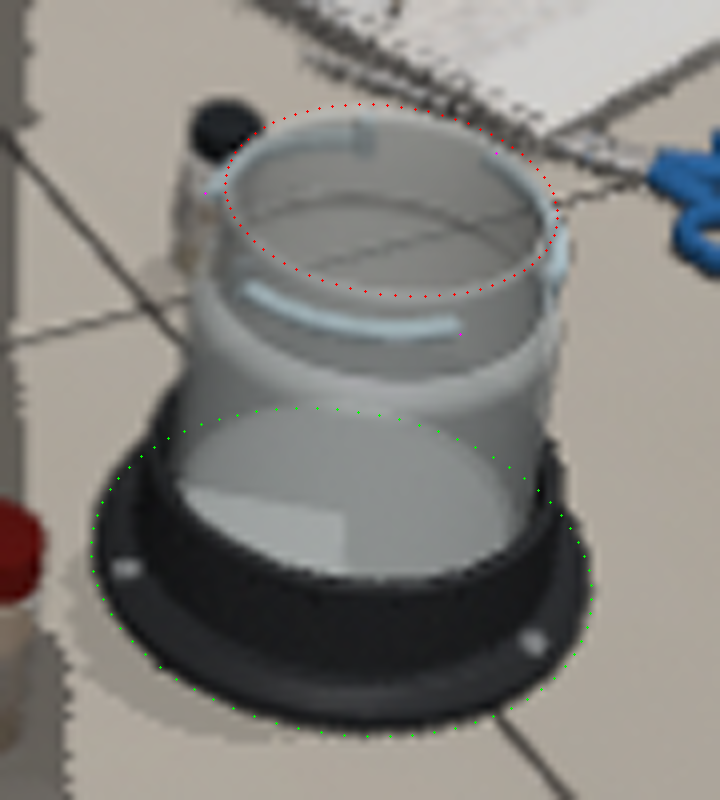

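View pics/sjarz.png

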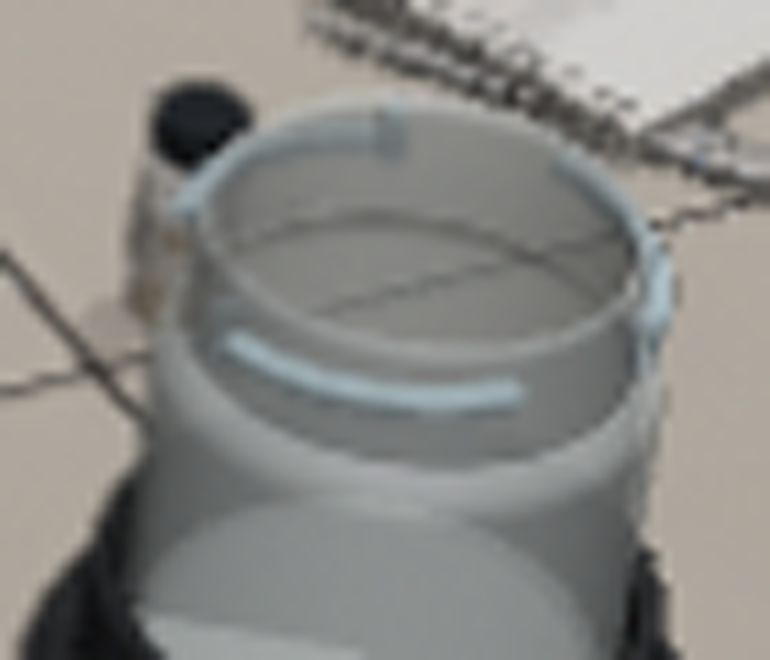

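Both views agree. The three run starts project onto the blue thread ends at (195,190), (495,153) and (460,333) in the 8x crop. The hook and bail overlays are within about 2 mm. Descending to grip.

```bash
python3 -m inch '[[0.0854,[0.0225,-0.0175,0],[0,0,0]],[0.0854,[0,0,0],[0,0,0]],[0.0854,[0,0,0.03],[0,0,0]],[0.0854,[0,0,0.03],[0,0,0]],[0.0854,[0,0,0],[0,0,0]]]' 30; python3 need.py 0.617 -0.271 0.352 -86
```

```text
clock: 2.03
tool_pos: [0.6139, -0.2715, 0.3948]
orientation: [-3.135, -0.108, 0.014]
force: [-0.4, 0.4, -0.4]
gripper_width: 0.999
t 2.03 pos [ 0.6139 -0.2715  0.3948] yaw_y -86.1 tilt 0.57 F [-0.4  0.4 -0.4] M [ 0.04  0.1  -0.01] w 0.0853
shift now-axes [ 0.0035 -0.0001  0.0428] turn [-0.0046  0.0088 -0.0012] shift after-turn [ 0.0031 -0.0003  0.0428] q6 1.07
```

```bash
python3 -m inch '[[0.0854,[0.0025,0,0.02],[0,0,0]],[0.0854,[0,0,0],[0,0,0]]]'; python3 need.py 0.617 -0.271 0.352 -86
python3 - <<'E'
from h import *
p,d=viewer.grab_frame("scene"); crop(p,250,40,370,220,4,"pics/s2.png")
E
```

```text
clock: 2.2
tool_pos: [0.6178, -0.2718, 0.3786]
orientation: [-3.138, -0.108, 0.006]
force: [-0.7, 0.5, -0.1]
gripper_width: 1.002
t 2.20 pos [ 0.6178 -0.2718  0.3786] yaw_y -86.1 tilt 0.25 F [-0.7  0.5 -0.1] M [ 0.03  0.03 -0.03] w 0.0856
shift now-axes [-0.0007 -0.0008  0.0266] turn [-0.002   0.0039 -0.0012] shift after-turn [-0.0008 -0.0008  0.0266] q6 1.07
```

View pics/s2.png

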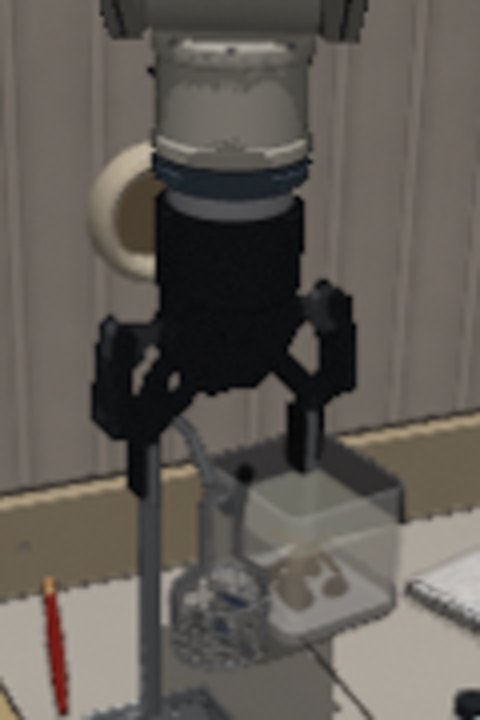

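The bail at (222,500) sits midway between the fingers at (140,480) and (305,460).

```bash
python3 -m inch '[[0.0854,[-0.0005,-0.0005,0.013],[0,0,0]],[0.0854,[0,0,0.012],[0,0,0]],[0.0854,[0,0,0],[0,0,0]],[0.02,[0,0,0],[0,0,0]],[0.02,[0,0,0],[0,0,0]],[0.02,[0,0,0],[0,0,0]],[0.02,[0,0,0],[0,0,0]],[0.02,[0,0,0],[0,0,0]]]' 30; python3 need.py 0.617 -0.271 0.352 -86
```

```text
clock: 2.92
tool_pos: [0.6186, -0.2707, 0.3562]
orientation: [3.139, 0.11, 0.001]
force: [0.4, 0.5, 0.7]
gripper_width: 0.297
t 2.92 pos [ 0.6186 -0.2707  0.3562] yaw_y -86.0 tilt 0.04 F [0.4 0.5 0.7] M [ 0.05 -0.02 -0.  ] w 0.0254
shift now-axes [-0.0016  0.0002  0.0042] turn [ 0.0004 -0.0007  0.    ] shift after-turn [-0.0016  0.0002  0.0042] q6 1.07
```

```bash
python3 -m inch '[[0.01,[0,0,0],[0,0,0]],[0.01,[0,0,0],[0,0,0]],[0.01,[0,0,0],[0,0,0]]]' 40; python3 need.py 0.617 -0.271 0.398 -86;  python3 - <<'E'
from h import *
p,d=viewer.grab_frame("scene"); crop(p,250,80,370,220,5,"pics/s3.png")
E
```

```text
clock: 3.17
tool_pos: [0.6186, -0.2707, 0.3563]
orientation: [3.139, 0.11, 0.001]
force: [-1.6, 0.1, 4.2]
gripper_width: 0.266
t 3.17 pos [ 0.6186 -0.2707  0.3563] yaw_y -86.0 tilt 0.05 F [-1.6  0.1  4.2] M [ 0.09  0.13 -0.03] w 0.0227
shift now-axes [-0.0015  0.0002 -0.0417] turn [ 0.0004 -0.0008  0.    ] shift after-turn [-0.0016  0.0002 -0.0417] q6 1.07
```

View pics/s3.png

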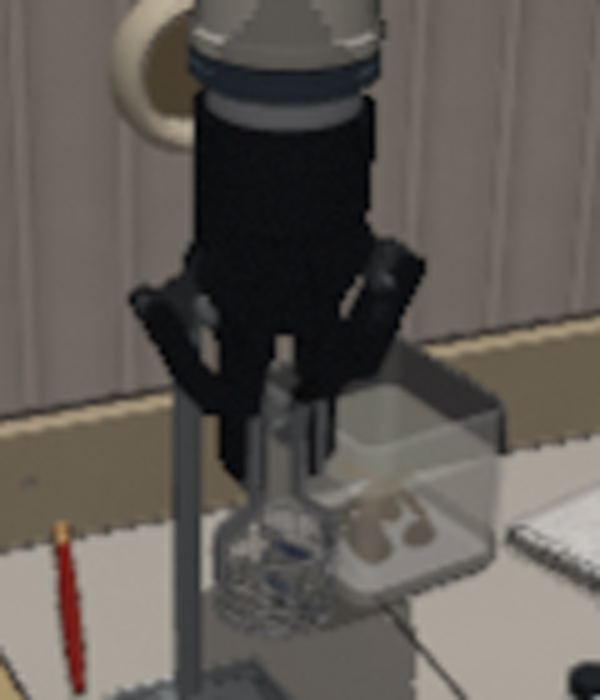

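The bail is held with the hook tip inside the hairpin. Lifting 42 mm.

```bash
python3 -m inch '[[0.01,[0,0,-0.01],[0,0,0]],[0.01,[0,0,-0.016],[0,0,0]],[0.01,[0,0,-0.016],[0,0,0]],[0.01,[0,0,0],[0,0,0]],[0.01,[0,0,0],[0,0,0]]]'; python3 need.py 0.617 -0.271 0.398 -86;  python3 - <<'E'
from h import *
p,d=viewer.grab_frame("scene"); crop(p,250,60,370,220,5,"pics/s4.png")
E
```

```text
clock: 3.63
tool_pos: [0.6185, -0.2707, 0.3984]
orientation: [3.139, 0.11, 0.002]
force: [0.0, -0.9, -1.8]
gripper_width: 0.271
t 3.63 pos [ 0.6185 -0.2707  0.3984] yaw_y -86.0 tilt 0.09 F [ 0.  -0.9 -1.8] M [-0.02 -0.06 -0.01] w 0.0231
shift now-axes [-0.0015  0.0002  0.0004] turn [ 0.0007 -0.0014  0.    ] shift after-turn [-0.0015  0.0002  0.0004] q6 1.07
```

View pics/s4.png

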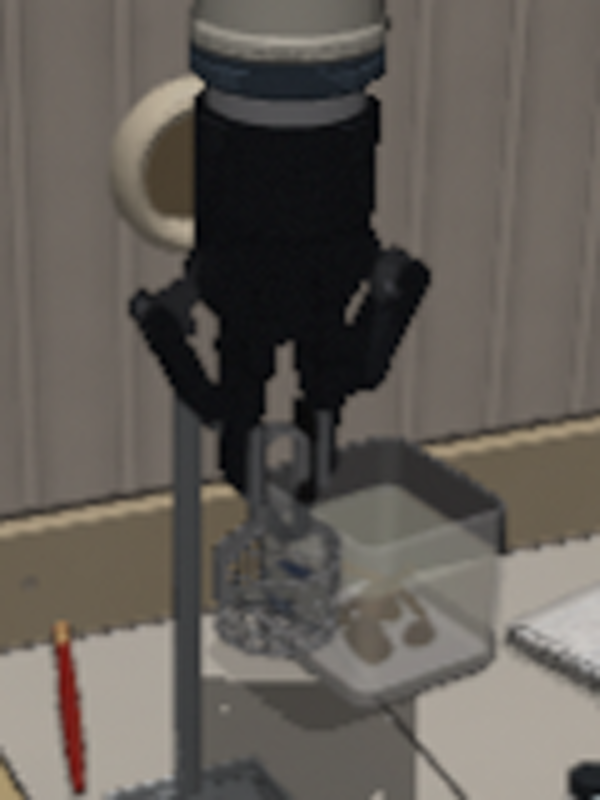

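The bail arch at (280,430) is above the hook tip at (305,490). Sliding out along tool -x, then on to the jar.

```bash
python3 -m inch '[[0.01,[-0.006,0,0],[0,0,0]],[0.01,[-0.01,0,0],[0,0,0]],[0.01,[-0.012,0,0],[0,0,0]],[0.01,[-0.015,0,0],[0,0,0]],[0.01,[-0.015,0,0],[0,0,0]],[0.01,[-0.012,0,0],[0,0,0]],[0.01,[-0.005,0,0],[0,0,0]],[0.01,[0,0,0],[0,0,0]]]'; python3 need.py 0.4525 -0.391 0.398 -86;  python3 - <<'E'
from h import *
p,d=viewer.grab_frame("scene"); crop(p,250,60,370,220,5,"pics/s5.png")
E
```

```text
clock: 4.35
tool_pos: [0.5423, -0.276, 0.3975]
orientation: [-3.139, -0.108, 0.002]
force: [-0.6, -0.1, -2.6]
gripper_width: 0.272
t 4.35 pos [ 0.5423 -0.276   0.3975] yaw_y -86.1 tilt 0.07 F [-0.6 -0.1 -2.6] M [ 0.01 -0.05  0.01] w 0.0232
shift now-axes [-0.0975  0.1085 -0.0005] turn [-0.0006  0.001  -0.0009] shift after-turn [-0.0976  0.1084 -0.0005] q6 1.01
```

View pics/s5.png

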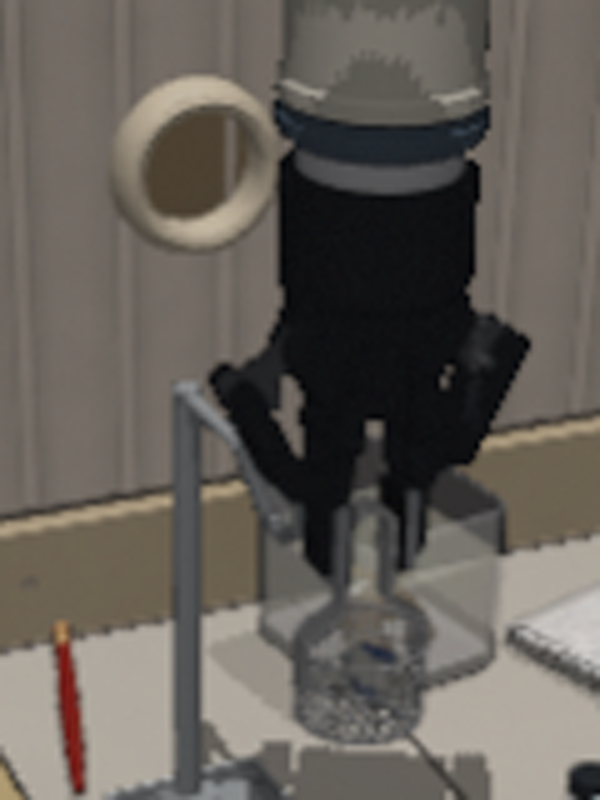

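The basket is off the hook and upright. Moving over the jar.

```bash
python3 -m inch '[[0.01,[-0.01,0.0115,0],[0,0,0]],[0.01,[-0.018,0.02,0],[0,0,0]],[0.01,[-0.02,0.022,0],[0,0,0]],[0.01,[-0.02,0.022,0],[0,0,0]],[0.01,[-0.018,0.02,0],[0,0,0]],[0.01,[-0.0115,0.013,0],[0,0,0]],[0.01,[0,0,0],[0,0,0]],[0.01,[0,0,0],[0,0,0]]]'; python3 need.py 0.4525 -0.391 0.398 -86;  python3 - <<'E'
from h import *
p,d=viewer.grab_frame("scene"); crop(p,320,80,450,290,3.5,"pics/s6.png")
p,d=viewer.grab_frame("top"); cv2.imwrite("pics/t6.png",p[:,:,::-1])
E
```

```text
clock: 5.07
tool_pos: [0.4535, -0.392, 0.3977]
orientation: [3.14, 0.107, 0.001]
force: [0.9, 1.3, -2.1]
gripper_width: 0.272
t 5.07 pos [ 0.4535 -0.392   0.3977] yaw_y -86.1 tilt 0.02 F [ 0.9  1.3 -2.1] M [-0.02 -0.01 -0.02] w 0.0232
shift now-axes [-0.0009 -0.0011 -0.0003] turn [ 0.0001 -0.0003 -0.0019] shift after-turn [-0.0009 -0.0011 -0.0003] q6 0.77
```

View pics/s6.png

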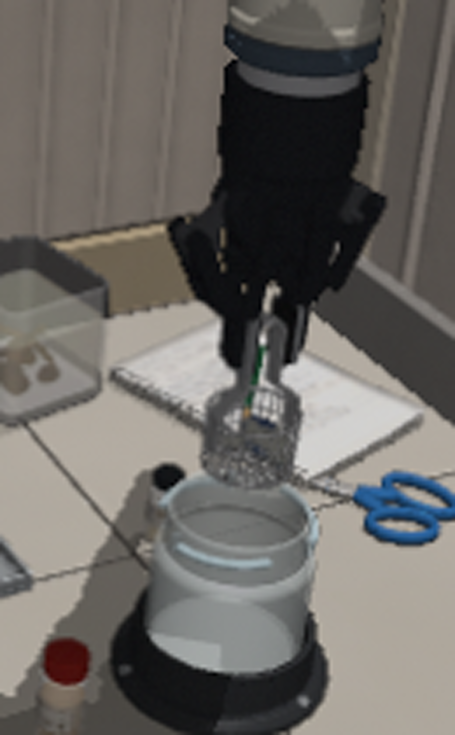

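View pics/t6.png

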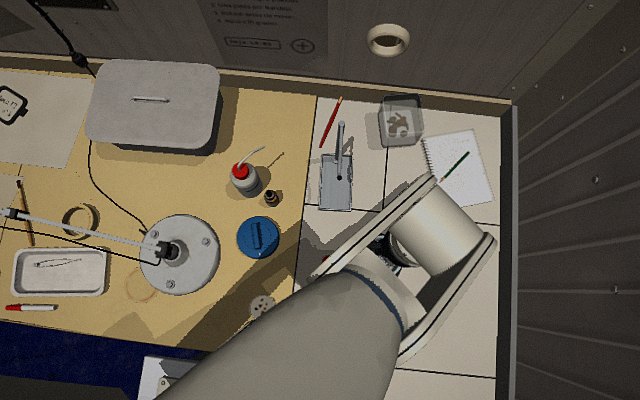

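Run:
```python
from h import *
p,d=viewer.grab_frame("scene")
b=(.4535,-.392);j=(.4525,-.391)
over("scene",p,[(circ(b,.028,.157),(0,0,255)),(circ(b,.028,.195),(0,0,255)),(circ(j,.04,.126),(0,255,0))],(350,170,430,250),8,"pics/s7.png")
```

```text
(no output)
```

View pics/s7.png

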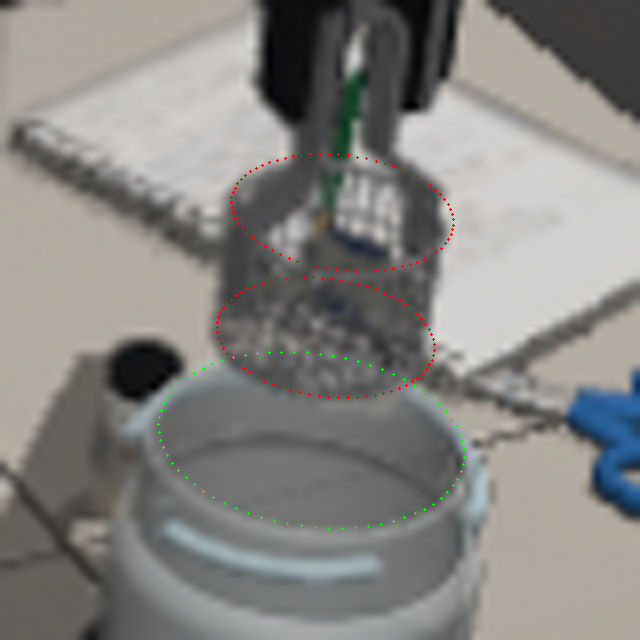

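Basket and jar overlays match within about 1 mm. Lowering.

```bash
python3 -m inch '[[0.01,[-0.001,-0.001,0.01],[0,0,0]],[0.01,[0,0,0.018],[0,0,0]],[0.01,[0,0,0.02],[0,0,0]],[0.01,[0,0,0.02],[0,0,0]],[0.01,[0,0,0.02],[0,0,0]],[0.01,[0,0,0.018],[0,0,0]],[0.01,[0,0,0.012],[0,0,0]],[0.01,[0,0,0],[0,0,0]]]'; python3 need.py 0.4525 -0.391 0.259 -86; python3 -m inch '[[0.01,[0,0,0.006],[0,0,0]],[0.01,[0,0,0.005],[0,0,0]],[0.01,[0,0,0],[0,0,0]]]'; python3 need.py 0.4525 -0.391 0.259 -86
```

```text
clock: 5.88
tool_pos: [0.4524, -0.3887, 0.2766]
orientation: [-3.136, -0.111, 0.006]
force: [0.1, 0.7, -3.1]
gripper_width: 0.268
t 5.88 pos [ 0.4524 -0.3887  0.2766] yaw_y -85.9 tilt 0.30 F [ 0.1  0.7 -3.1] M [0.03 0.01 0.03] w 0.0229
shift now-axes [0.     0.0024 0.0176] turn [-0.0038  0.0036  0.0011] shift after-turn [-0.      0.0023  0.0176] q6 0.77
clock: 6.13
tool_pos: [0.453, -0.3899, 0.2686]
orientation: [3.14, 0.11, 0.0]
force: [-0.3, 0.4, -2.7]
gripper_width: 0.269
t 6.13 pos [ 0.453  -0.3899  0.2686] yaw_y -86.0 tilt 0.01 F [-0.3  0.4 -2.7] M [-0.05 -0.02 -0.01] w 0.0230
shift now-axes [-0.0005  0.001   0.0096] turn [ 0.0001 -0.0001  0.0002] shift after-turn [-0.0005  0.001   0.0096] q6 0.77
```

```bash
python3 -m inch '[[0.01,[0,0,0.003],[0,0,0]],[0.01,[0,0,0.003],[0,0,0]],[0.01,[0,0,0.002],[0,0,0]],[0.01,[0,0,0],[0,0,0]]]'; python3 need.py 0.4525 -0.391 0.259 -86
python3 - <<'E'
from h import *
p,d=viewer.grab_frame("scene"); crop(p,340,150,430,290,5,"pics/s8.png")
E
```

```text
clock: 6.47
tool_pos: [0.4527, -0.39, 0.2605]
orientation: [-3.139, -0.109, 0.0]
force: [-0.9, 0.6, -1.2]
gripper_width: 0.27
t 6.47 pos [ 0.4527 -0.39    0.2605] yaw_y -86.0 tilt 0.01 F [-0.9  0.6 -1.2] M [ 0.    0.01 -0.03] w 0.0231
shift now-axes [-0.0003  0.001   0.0015] turn [-0.0002  0.0002 -0.0001] shift after-turn [-0.0003  0.001   0.0015] q6 0.77
```

View pics/s8.png

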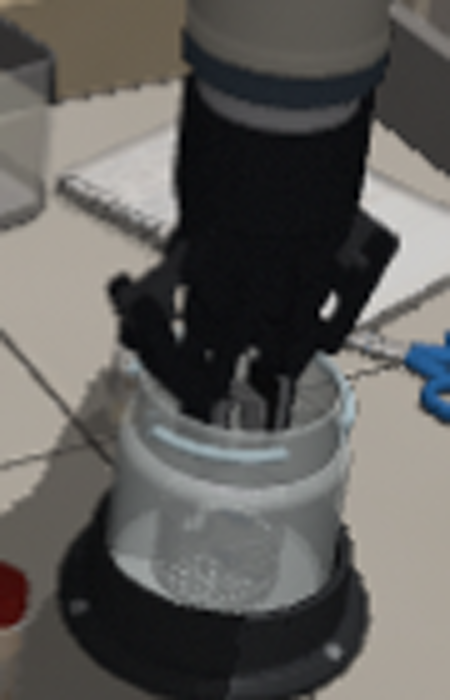

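The basket is near the jar floor at (215,560).

```bash
python3 -m inch '[[0.01,[0,0,0.0015],[0,0,0]],[0.01,[0,0,0],[0,0,0]]]'; python3 -m inch '[[0.01,[0,0,0.0015],[0,0,0]],[0.01,[0,0,0],[0,0,0]]]'
```

```text
clock: 6.68
tool_pos: [0.4529, -0.3901, 0.2593]
orientation: [3.139, 0.109, 0.001]
force: [0.8, 0.7, -1.6]
gripper_width: 0.27
clock: 6.85
tool_pos: [0.453, -0.3902, 0.2592]
orientation: [3.139, 0.11, 0.001]
force: [-4.0, 3.1, 11.6]
gripper_width: 0.274
```

Floor contact, about 12 N. Releasing to a limited opening.

```bash
python3 -m inch '[[0.038,[0,0,-0.0005],[0,0,0]],[0.038,[0,0,0],[0,0,0]],[0.038,[0,0,0],[0,0,0]],[0.038,[0,0,0],[0,0,0]]]'; python3 need.py 0.4525 -0.391 0.259 -86;python3 - <<'E'
from h import *
p,d=viewer.grab_frame("scene"); crop(p,340,150,430,290,5,"pics/s9.png")
E
```

```text
clock: 7.18
tool_pos: [0.4529, -0.39, 0.2582]
orientation: [3.14, 0.11, 0.0]
force: [-0.3, -0.9, 0.3]
gripper_width: 0.44
t 7.18 pos [ 0.4529 -0.39    0.2582] yaw_y -86.0 tilt 0.00 F [-0.3 -0.9  0.3] M [-0.02  0.08  0.05] w 0.0376
shift now-axes [-0.0004  0.0009 -0.0008] turn [ 0. -0. -0.] shift after-turn [-0.0004  0.0009 -0.0008] q6 0.77
```

View pics/s9.png

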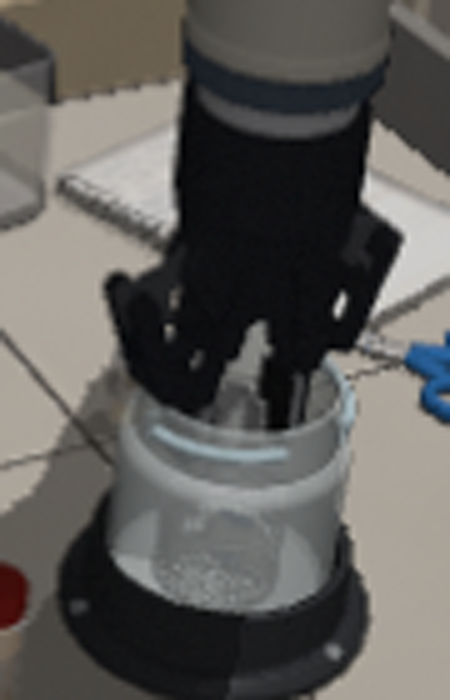

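Let go cleanly. Raising straight up, then over to the lid.

```bash
python3 -m inch '[[0.038,[0,0,-0.006],[0,0,0]],[0.038,[0,0,-0.012],[0,0,0]],[0.038,[0,0,-0.02],[0,0,0]],[0.038,[0,0,-0.02],[0,0,0]],[0.038,[0,0,-0.03],[0,0,0]],[0.038,[0,0,-0.03],[0,0,0]],[0.04,[0,0,-0.03],[0,0,0]],[0.04,[0,0,0],[0,0,0]]]'; python3 need.py 0.474 -0.086 0.40 -75;python3 - <<'E'
from h import *
p,d=viewer.grab_frame("scene"); crop(p,340,150,430,290,5,"pics/s10.png")
E
```

```text
clock: 7.9
tool_pos: [0.4541, -0.3911, 0.4138]
orientation: [3.132, 0.109, 0.013]
force: [0.6, -0.9, -0.1]
gripper_width: 0.467
t 7.90 pos [ 0.4541 -0.3911  0.4138] yaw_y -86.0 tilt 0.65 F [ 0.6 -0.9 -0.1] M [-0.03 -0.01 -0.04] w 0.0399
shift now-axes [ 0.0411 -0.3031  0.0117] turn [ 0.0088 -0.0071 -0.192 ] shift after-turn [ 0.0982 -0.2895  0.0138] q6 0.77
```

View pics/s10.png

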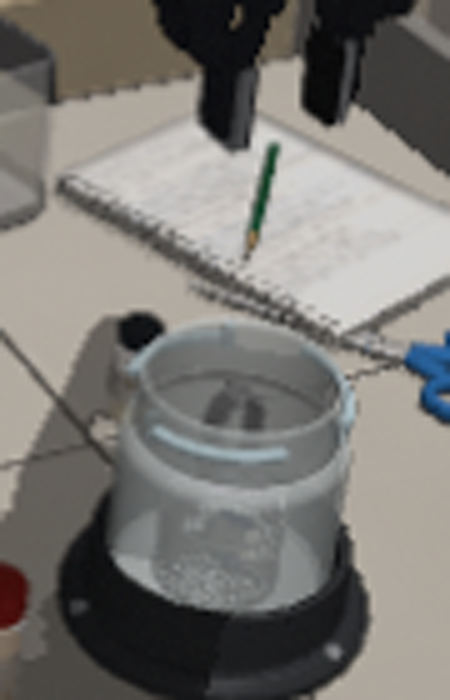

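The basket stands upright in the jar with its bail at (235,410). Going to the lid.

```bash
python3 -m inch '[[0.06,[0,0,0],[0,0,-0.1]],[0.06,[0,0,0],[0,0,-0.1]],[0.06,[0.0098,-0.029,0],[0,0,0]],[0.06,[0.0118,-0.0345,0],[0,0,0]],[0.06,[0.0118,-0.0345,0],[0,0,0]],[0.06,[0.0118,-0.0345,0],[0,0,0]],[0.06,[0.0118,-0.0345,0],[0,0,0]],[0.06,[0.0118,-0.0345,0],[0,0,0]]]'; python3 -m inch '[[0.06,[0.0118,-0.0345,0],[0,0,0]],[0.06,[0.009,-0.027,0],[0,0,0]],[0.06,[0.0075,-0.022,0],[0,0,0]],[0.06,[0,0,0],[0,0,0]],[0.06,[0,0,0],[0,0,0]]]';python3 need.py 0.474 -0.086 0.30 -74.5
```

```text
clock: 8.62
tool_pos: [0.4648, -0.1757, 0.4058]
orientation: [-3.113, -0.422, 0.001]
force: [0.8, 0.1, -0.6]
gripper_width: 0.705
clock: 9.03
tool_pos: [0.4702, -0.0884, 0.406]
orientation: [-3.112, -0.427, 0.001]
force: [0.6, -0.3, -1.0]
gripper_width: 0.707
t 9.03 pos [ 0.4702 -0.0884  0.406 ] yaw_y -74.4 tilt 0.04 F [ 0.6 -0.3 -1. ] M [ 0.03  0.01 -0.02] w 0.0604
shift now-axes [ 0.0044 -0.0013  0.106 ] turn [-0.0002  0.0008  0.002 ] shift after-turn [ 0.0043 -0.0013  0.106 ] q6 1.09
```

```bash
python3 -m inch '[[0.06,[0.0045,-0.0013,0.02],[0,0,0.002]],[0.06,[0,0,0.035],[0,0,0]],[0.06,[0,0,0.035],[0,0,0]],[0.06,[0,0,0.035],[0,0,0]],[0.06,[0,0,0.02],[0,0,0]],[0.06,[0,0,0],[0,0,0]],[0.06,[0,0,0],[0,0,0]]]';python3 need.py 0.474 -0.086 0.208 -74.5;python3 - <<'E'
from h import *
p,d=viewer.grab_frame("scene"); crop(p,180,180,310,330,4,"pics/s11.png")
p,d=viewer.grab_frame("top"); crop(p,200,180,320,290,6,"pics/t11.png")
E
```

```text
clock: 9.62
tool_pos: [0.4741, -0.0878, 0.2605]
orientation: [-3.113, -0.417, 0.004]
force: [0.5, 0.5, 0.5]
gripper_width: 0.705
t 9.62 pos [ 0.4741 -0.0878  0.2605] yaw_y -74.7 tilt 0.17 F [0.5 0.5 0.5] M [0.02 0.01 0.06] w 0.0602
shift now-axes [ 0.0005 -0.0017  0.0525] turn [-0.0013  0.0027 -0.004 ] shift after-turn [ 0.0004 -0.0018  0.0525] q6 1.1
```

View pics/s11.png

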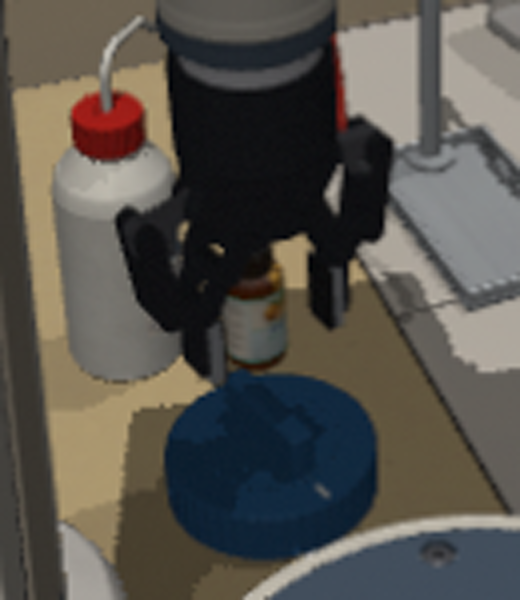

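View pics/t11.png

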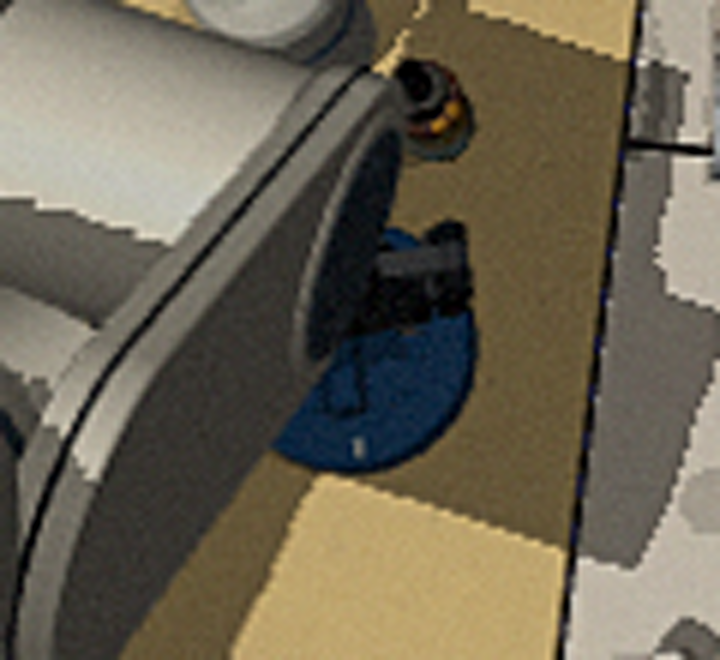

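The bar grip lies between the fingers, and the bottles are clear. Descending and gripping.

```bash
python3 -m inch '[[0.06,[0.0003,-0.001,0.018],[0,0,0]],[0.06,[0,0,0.018],[0,0,0]],[0.06,[0,0,0.013],[0,0,0]],[0.06,[0,0,0],[0,0,0]],[0.06,[0,0,0],[0,0,0]]]' 60;python3 need.py 0.474 -0.086 0.208 -74.5
```

```text
clock: 10.13
tool_pos: [0.475, -0.0862, 0.2133]
orientation: [3.113, 0.419, 0.002]
force: [1.4, 0.3, -0.4]
gripper_width: 0.705
t 10.13 pos [ 0.475  -0.0862  0.2133] yaw_y -74.7 tilt 0.08 F [ 1.4  0.3 -0.4] M [-0.04 -0.   -0.03] w 0.0602
shift now-axes [-0.0009 -0.0005  0.0053] turn [ 0.0006 -0.0012 -0.0028] shift after-turn [-0.0009 -0.0005  0.0053] q6 1.1
```

```bash
python3 -m inch '[[0.06,[-0.0008,0,0.004],[0,0,0]],[0.06,[0,0,0],[0,0,0]],[0.03,[0,0,0],[0,0,0]],[0.01,[0,0,0],[0,0,0]],[0.005,[0,0,0],[0,0,0]],[0.005,[0,0,0],[0,0,0]],[0.005,[0,0,0],[0,0,0]],[0.005,[0,0,0],[0,0,0]]]' 60;python3 need.py 0.474 -0.086 0.208 -74.5;  python3 -m inch '[[0.005,[0,0,0],[0,0,0]],[0.005,[0,0,0],[0,0,0]]]' 60
```

```text
clock: 10.8
tool_pos: [0.4739, -0.0862, 0.2087]
orientation: [3.113, 0.42, 0.001]
force: [-1.3, 0.6, 6.1]
gripper_width: 0.15
t 10.80 pos [ 0.4739 -0.0862  0.2087] yaw_y -74.6 tilt 0.04 F [-1.3  0.6  6.1] M [0.05 0.16 0.08] w 0.0128
shift now-axes [ 0.0001 -0.0002  0.0007] turn [ 0.0004 -0.0005 -0.0024] shift after-turn [ 0.0001 -0.0002  0.0007] q6 1.1
clock: 10.97
tool_pos: [0.4739, -0.0862, 0.2087]
orientation: [3.113, 0.42, 0.001]
force: [-0.5, 0.5, 6.0]
gripper_width: 0.147
```

```bash
python3 -m inch '[[0.005,[0,0,-0.01],[0,0,0]],[0.005,[0,0,-0.025],[0,0,0]],[0.005,[0,0,-0.035],[0,0,0]],[0.005,[0,0,-0.035],[0,0,0]],[0.005,[0,0,-0.035],[0,0,0]],[0.005,[0,0,-0.03],[0,0,0]],[0.005,[0,0,-0.02],[0,0,0]],[0.005,[0,0,0],[0,0,0]]]';python3 need.py 0.4525 -0.391 0.396 -79;python3 - <<'E'
from h import *
p,d=viewer.grab_frame("scene"); crop(p,180,100,310,250,4,"pics/s12.png")
E
```

```text
clock: 11.63
tool_pos: [0.4747, -0.0863, 0.4032]
orientation: [3.111, 0.419, 0.012]
force: [1.0, -0.4, -1.3]
gripper_width: 0.149
t 11.63 pos [ 0.4747 -0.0863  0.4032] yaw_y -74.7 tilt 0.48 F [ 1.  -0.4 -1.3] M [ 0.01 -0.02 -0.02] w 0.0127
shift now-axes [-0.1021  0.2879  0.0075] turn [ 0.0035 -0.0076  0.0759] shift after-turn [-0.0799  0.2949  0.0072] q6 1.1
```

View pics/s12.png

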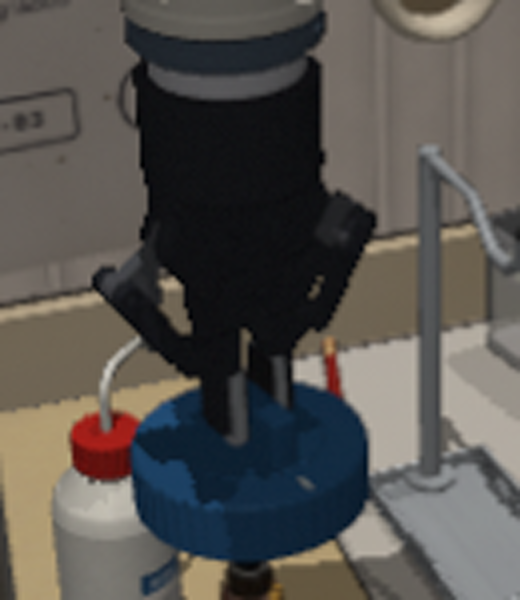

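The lid is held level. Carrying it over the jar.

```bash
python3 -m inch '[[0.005,[0,0,0],[0,0,0.076]],[0.005,[-0.004,0.0148,0],[0,0,0]],[0.005,[-0.0068,0.025,0],[0,0,0]],[0.005,[-0.008,0.0295,0],[0,0,0]],[0.005,[-0.008,0.0295,0],[0,0,0]],[0.005,[-0.008,0.0295,0],[0,0,0]],[0.005,[-0.008,0.0295,0],[0,0,0]],[0.005,[-0.008,0.0295,0],[0,0,0]]]';python3 -m inch '[[0.005,[-0.008,0.0295,0],[0,0,0]],[0.005,[-0.008,0.0295,0],[0,0,0]],[0.005,[-0.0068,0.025,0],[0,0,0]],[0.005,[-0.0045,0.0167,0],[0,0,0]],[0.005,[0,0,0],[0,0,0]],[0.005,[0,0,0],[0,0,0]]]';python3 need.py 0.4525 -0.391 0.36 -79
```

```text
clock: 12.35
tool_pos: [0.4586, -0.2808, 0.3965]
orientation: [-3.125, -0.301, 0.004]
force: [0.1, -0.6, -1.5]
gripper_width: 0.149
clock: 12.85
tool_pos: [0.4514, -0.3839, 0.3968]
orientation: [-3.125, -0.298, 0.003]
force: [0.2, 0.9, -0.7]
gripper_width: 0.149
t 12.85 pos [ 0.4514 -0.3839  0.3968] yaw_y -79.1 tilt 0.16 F [ 0.2  0.9 -0.7] M [0.01 0.03 0.03] w 0.0127
shift now-axes [-0.0003  0.0073  0.0368] turn [-0.0024  0.0014 -0.0017] shift after-turn [-0.0003  0.0072  0.0368] q6 0.66
```

```bash
python3 -m inch '[[0.005,[-0.0003,0.0073,0.01],[0,0,0]],[0.005,[0,0,0.015],[0,0,0]],[0.005,[0,0,0.012],[0,0,0]],[0.005,[0,0,0],[0,0,0]],[0.005,[0,0,0],[0,0,0]]]';python3 need.py 0.4525 -0.391 0.34 -79;python3 - <<'E'
from h import *
p,d=viewer.grab_frame("scene");np.savez("s13.npz",p=p)
s=state();q=s["tool_pos"];z=q[2]-.2087;c=q[:2];j=(.4525,-.391)
over("scene",p,[(circ(c,.054,z,60),(0,0,255)),(circ(c,.054,z+.03,60),(0,0,255)),(circ(j,.0435,.126,60),(0,255,0)),(circ(j,.07,0,80),(0,255,0))],(335,160,435,295),6,"pics/s13.png")
crop(p,335,160,435,295,5,"pics/s13r.png")
E
```

```text
clock: 13.27
tool_pos: [0.453, -0.3901, 0.36]
orientation: [-3.125, -0.302, 0.003]
force: [0.2, -0.1, -1.1]
gripper_width: 0.151
t 13.27 pos [ 0.453  -0.3901  0.36  ] yaw_y -79.0 tilt 0.16 F [ 0.2 -0.1 -1.1] M [-0.03 -0.03  0.03] w 0.0129
shift now-axes [-0.0007  0.0009  0.02  ] turn [-0.0023  0.0016  0.0008] shift after-turn [-0.0007  0.0008  0.02  ] q6 0.65
```

View pics/s13.png

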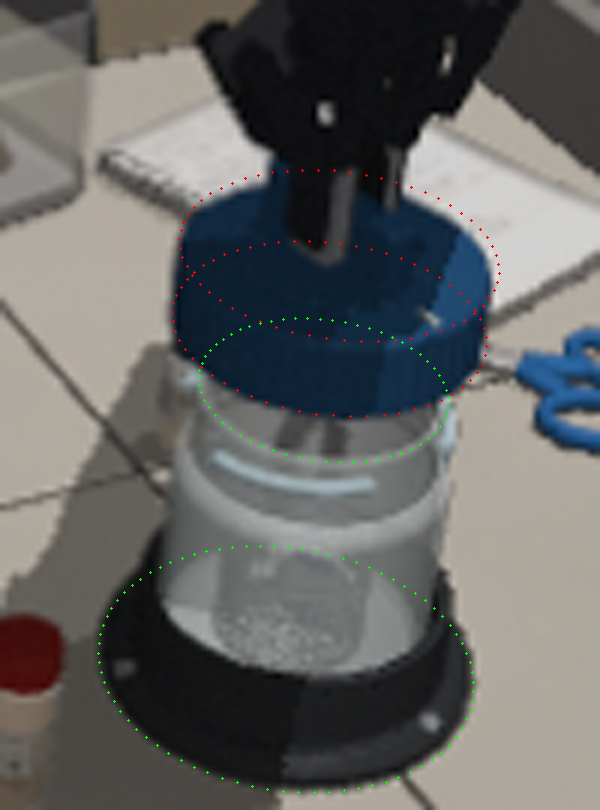

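```bash
cat > fit.py <<'E'
from h import *
from scipy.optimize import least_squares
def lidfit(p,box,z,c0):
    x0,y0,x1,y1=box
    hsv=cv2.cvtColor(p,cv2.COLOR_RGB2HSV);m=((hsv[...,0]>98)&(hsv[...,0]<122)&(hsv[...,1]>120)).astype(np.uint8)
    k=np.zeros_like(m);k[y0:y1,x0:x1]=1;m*=k;m=cv2.morphologyEx(m,cv2.MORPH_OPEN,np.ones((2,2)))
    n,l,s,_=cv2.connectedComponentsWithStats(m);m=(l==1+np.argmax(s[1:,4])).astype(np.uint8)
    cn=max(cv2.findContours(m,0,1)[0],key=len).reshape(-1,2).astype(float)
    # only lower part (skirt sides and bottom): below top-centre row
    vc=proj("scene",[[c0[0],c0[1],z+.03]])[0][1]; cn=cn[cn[:,1]>vc]
    def res(x):
        H=cv2.convexHull(proj("scene",np.r_[circ(x[:2],.054,z,120),circ(x[:2],.054,z+.03,120)]).astype(np.float32))
        return [cv2.pointPolygonTest(H,(float(u),float(v)),True)-.4 for u,v in cn]
    r=least_squares(res,c0,diff_step=1e-3,loss='soft_l1'); return r.x,np.std(r.fun),len(cn)
E
python3 - <<'E'
from fit import *
p=np.load("s13.npz")["p"];z=.36-.2087
print(lidfit(p,(350,170,425,235),z,(.453,-.390)))
print("cam",ray("scene",[[320,200]])[0])
# same camera: lid on the counter earlier vs top cam
p1=np.load("scene1.npz")["p"];print(lidfit(p1,(224,265,275,320),0,(.4745,-.086)))
# jar foot in scene: dark mask of foot lower boundary
for nm in ("scene1",):
    p1=np.load(nm+".npz")["p"];g=p1.max(2);m=(g<75).astype(np.uint8);k=np.zeros_like(m);k[245:295,345:420]=1;m*=k
    n,l,s,_=cv2.connectedComponentsWithStats(m);m=(l==1+np.argmax(s[1:,4])).astype(np.uint8)
    cn=max(cv2.findContours(m,0,1)[0],key=len).reshape(-1,2).astype(float);cn=cn[(cn[:,1]>269)]
    for zf in(0,.005,.008):
        def res(x):
            H=cv2.convexHull(proj("scene",np.r_[circ(x,.07,0,120),circ(x,.07,zf,120)]).astype(np.float32));return [cv2.pointPolygonTest(H,(float(u),float(v)),True)-.4 for u,v in cn]
        r=least_squares(res,(.4525,-.391),diff_step=1e-3,loss='soft_l1');print("foot",zf,r.x,np.std(r.fun),len(cn))
    cv2.imwrite("pics/m.png",m*255)
E
```

```text
(array([ 0.45099926, -0.3899179 ]), np.float64(4.64240058724178), 98)
cam [-0.22600915  0.09824156  0.70063417]
(array([ 0.47390161, -0.08718668]), np.float64(1.0292588430713472), 86)
foot 0 [ 0.45616056 -0.39137658] 7.475360454975198 105
foot 0.005 [ 0.45667803 -0.39146558] 7.531256519374696 105
foot 0.008 [ 0.45685427 -0.39146891] 7.538216926860453 105
```

The same-camera offsets of lid and jar agree, both about 0.7 px left of the overlay, so the relative alignment looks good. Descending with force checks.

```bash
python3 -m inch '[[0.005,[-0.0007,0.0009,0.01],[-0.002,0.0015,0]],[0.005,[0,0,0.009],[0,0,0]],[0.005,[0,0,0.004],[0,0,0]],[0.005,[0,0,0],[0,0,0]],[0.005,[0,0,0],[0,0,0]]]';python3 need.py 0.4525 -0.391 0.33 -79;python3 - <<'E'
from h import *
p,d=viewer.grab_frame("scene");np.savez("s14.npz",p=p)
crop(p,345,170,425,270,7,"pics/s14r.png")
E
```

```text
clock: 13.73
tool_pos: [0.4525, -0.392, 0.3378]
orientation: [3.126, 0.301, 0.002]
force: [0.3, -0.5, -0.7]
gripper_width: 0.147
t 13.73 pos [ 0.4525 -0.392   0.3378] yaw_y -79.0 tilt 0.09 F [ 0.3 -0.5 -0.7] M [-0.03 -0.03 -0.03] w 0.0126
shift now-axes [ 0.0002 -0.001   0.0078] turn [ 0.0013 -0.001  -0.0003] shift after-turn [ 0.0002 -0.0009  0.0078] q6 0.65
```

View pics/s14r.png

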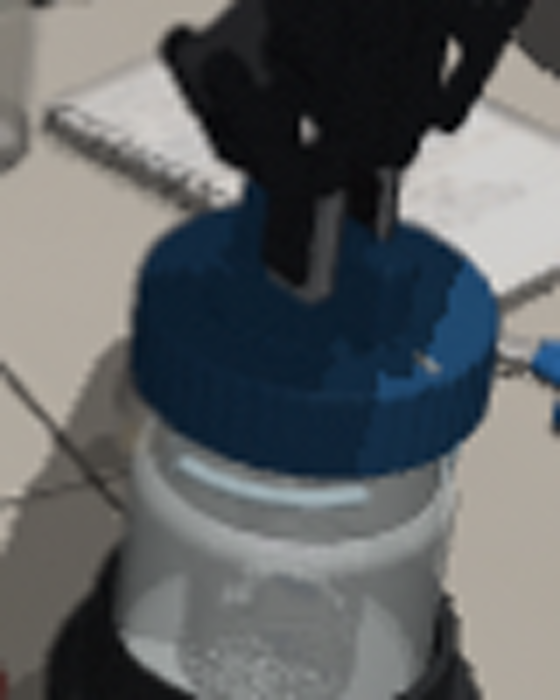

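The pointer at (428,360) sits anticlockwise of the run start at (365,497), which is in the gap as planned.

```bash
python3 -m inch '[[0.005,[0,-0.0009,0.003],[0,0,0]],[0.005,[0,0,0.003],[0,0,0]],[0.005,[0,0,0],[0,0,0]]]'; python3 -m inch '[[0.005,[0,0,0.003],[0,0,0]],[0.005,[0,0,0],[0,0,0]]]'; python3 need.py 0.4525 -0.391 0.315 -79
```

```text
clock: 14.03
tool_pos: [0.4522, -0.391, 0.3317]
orientation: [3.126, 0.301, 0.002]
force: [0.1, 0.6, -0.7]
gripper_width: 0.151
clock: 14.2
tool_pos: [0.4523, -0.391, 0.3288]
orientation: [3.126, 0.301, 0.002]
force: [0.7, 0.1, -2.5]
gripper_width: 0.148
t 14.20 pos [ 0.4523 -0.391   0.3288] yaw_y -79.0 tilt 0.11 F [ 0.7  0.1 -2.5] M [-0.03  0.06  0.03] w 0.0126
shift now-axes [ 0.0002 -0.      0.0138] turn [ 0.0015 -0.0012 -0.0001] shift after-turn [ 0.0002 -0.      0.0138] q6 0.65
```

```bash
for i in 1 2 3; do :; done; python3 -m inch '[[0.005,[0,0,0.003],[0,0,0]],[0.005,[0,0,0],[0,0,0]]]'; python3 -m inch '[[0.005,[0,0,0.002],[0,0,0]],[0.005,[0,0,0],[0,0,0]]]'; python3 -m inch '[[0.005,[0,0,0.002],[0,0,0]],[0.005,[0,0,0],[0,0,0]]]'; python3 need.py 0.4525 -0.391 0.315 -79
```

```text
clock: 14.37
tool_pos: [0.4523, -0.3911, 0.3257]
orientation: [3.126, 0.301, 0.002]
force: [-0.3, -0.2, -1.2]
gripper_width: 0.15
clock: 14.53
tool_pos: [0.4523, -0.3911, 0.3239]
orientation: [3.126, 0.301, 0.002]
force: [-0.2, -0.0, -0.9]
gripper_width: 0.152
clock: 14.7
tool_pos: [0.4523, -0.3911, 0.3219]
orientation: [3.126, 0.301, 0.002]
force: [-0.6, -0.2, -0.9]
gripper_width: 0.152
t 14.70 pos [ 0.4523 -0.3911  0.3219] yaw_y -79.0 tilt 0.12 F [-0.6 -0.2 -0.9] M [-0.01  0.04 -0.  ] w 0.0129
shift now-axes [ 0.0002 -0.0001  0.0069] turn [ 0.0017 -0.0013 -0.0002] shift after-turn [ 0.0002 -0.0001  0.0069] q6 0.65
```

Already below the run-start height with no contact, so the lugs are going straight into the gaps. Continuing to the gasket.

```bash
python3 -m inch '[[0.005,[0,0,0.002],[0,0,0]],[0.005,[0,0,0],[0,0,0]]]'; python3 -m inch '[[0.005,[0,0,0.002],[0,0,0]],[0.005,[0,0,0],[0,0,0]]]'; python3 -m inch '[[0.005,[0,0,0.002],[0,0,0]],[0.005,[0,0,0],[0,0,0]]]';python3 -m inch '[[0.005,[0,0,0.001],[0,0,0]],[0.005,[0,0,0],[0,0,0]]]'; python3 need.py 0.4525 -0.391 0.315 -79
```

```text
clock: 14.87
tool_pos: [0.4523, -0.3911, 0.3199]
orientation: [3.126, 0.301, 0.002]
force: [-0.2, 0.0, -0.7]
gripper_width: 0.148
clock: 15.03
tool_pos: [0.4523, -0.3911, 0.3179]
orientation: [3.126, 0.301, 0.002]
force: [-0.1, 0.4, -0.6]
gripper_width: 0.149
clock: 15.2
tool_pos: [0.4523, -0.3911, 0.3159]
orientation: [3.126, 0.301, 0.002]
force: [-0.2, 0.0, -0.5]
gripper_width: 0.148
clock: 15.37
tool_pos: [0.4524, -0.3912, 0.3151]
orientation: [3.125, 0.301, 0.003]
force: [-0.7, 0.0, -0.1]
gripper_width: 0.15
t 15.37 pos [ 0.4524 -0.3912  0.3151] yaw_y -79.0 tilt 0.14 F [-0.7  0.  -0.1] M [-0.   -0.02  0.03] w 0.0128
shift now-axes [ 0.0001 -0.0002  0.0001] turn [ 0.002  -0.0015 -0.0002] shift after-turn [ 0.0001 -0.0002  0.0001] q6 0.65
```

The lid is at z = 0.1064, dropped level in the gaps. Pressing lightly onto the gasket, then turning clockwise (positive about tool z).

```bash
python3 -m inch '[[0.005,[0,0,0.001],[0,0,0]],[0.005,[0,0,0.001],[0,0,0]],[0.005,[0,0,0],[0,0,0]]]' 80; python3 need.py 0.4525 -0.391 0.315 -79; python3 -m inch '[[0.005,[0,0,0],[0,0,0.07]],[0.005,[0,0,0],[0,0,0.09]],[0.005,[0,0,0],[0,0,0.09]],[0.005,[0,0,0],[0,0,0.09]],[0.005,[0,0,0],[0,0,0.09]]]';python3 need.py 0.4525 -0.391 0.313 -163
```

```text
clock: 15.62
tool_pos: [0.4524, -0.3912, 0.3136]
orientation: [3.125, 0.301, 0.003]
force: [-1.7, 1.7, 5.1]
gripper_width: 0.145
t 15.62 pos [ 0.4524 -0.3912  0.3136] yaw_y -79.0 tilt 0.15 F [-1.7  1.7  5.1] M [0.28 0.26 0.02] w 0.0124
shift now-axes [ 0.0001 -0.0002 -0.0014] turn [ 0.0022 -0.0016 -0.0001] shift after-turn [ 0.0001 -0.0002 -0.0014] q6 0.65
clock: 16.03
tool_pos: [0.4528, -0.3915, 0.3139]
orientation: [3.116, -0.379, 0.005]
force: [0.3, 0.1, 3.9]
gripper_width: 0.145
t 16.03 pos [ 0.4528 -0.3915  0.3139] yaw_y -103.9 tilt 0.24 F [0.3 0.1 3.9] M [0.08 0.07 0.14] w 0.0124
shift now-axes [-0.0004 -0.0004  0.0009] turn [-0.     -0.0044  1.0318] shift after-turn [-0.0005  0.0001  0.0009] q6 1.08
```

```bash
python3 -m inch '[[0.005,[0,0,0.0005],[0,0,0.09]],[0.005,[0,0,0.0003],[0,0,0.09]],[0.005,[0,0,0],[0,0,0.09]],[0.005,[0,0,0],[0,0,0.09]],[0.005,[0,0,0],[0,0,0.09]]]';python3 need.py 0.4525 -0.391 0.313 -163
```

```text
clock: 16.45
tool_pos: [0.4529, -0.3915, 0.3133]
orientation: [2.953, -1.065, 0.007]
force: [0.1, 0.9, 5.4]
gripper_width: 0.149
t 16.45 pos [ 0.4529 -0.3915  0.3133] yaw_y -129.7 tilt 0.27 F [0.1 0.9 5.4] M [0.05 0.11 0.16] w 0.0127
shift now-axes [-0.0007 -0.0002  0.0003] turn [-0.0011 -0.0047  0.5819] shift after-turn [-0.0006  0.0002  0.0003] q6 1.53
```

Run:
```python
from h import *
p,d=viewer.grab_frame("scene")
crop(p,345,170,425,270,7,"pics/s15r.png")
```

```text
(no output)
```

View pics/s15r.png

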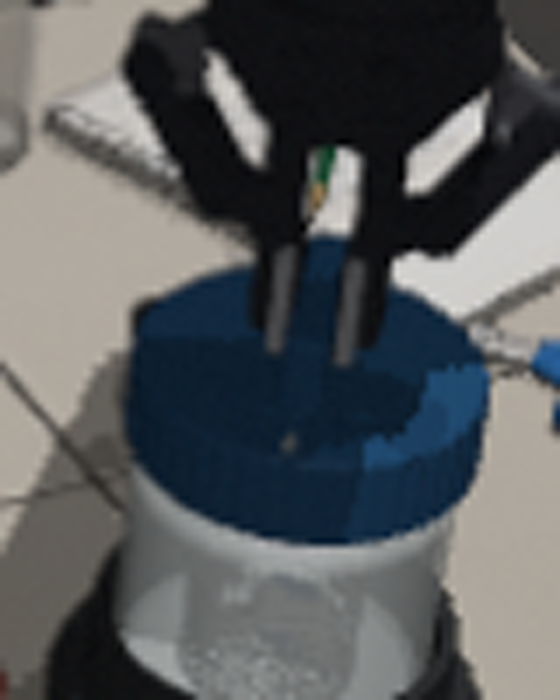

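The lid is level and turning with the gripper; the pointer is now at (290,440). Continuing towards the stops while watching the moment.

```bash
python3 -m inch '[[0.005,[0,0,0.0005],[0,0,0.08]],[0.005,[0,0,0.0003],[0,0,0.08]],[0.005,[0,0,0.0003],[0,0,0.08]],[0.005,[0,0,0],[0,0,0.08]]]';python3 need.py 0.4525 -0.391 0.313 -163;python3 -m inch '[[0.005,[0,0,0],[0,0,0.07]],[0.005,[0,0,0],[0,0,0.06]]]';python3 need.py 0.4525 -0.391 0.313 -163;python3 -m inch '[[0.005,[0,0,0],[0,0,0.05]],[0.005,[0,0,0],[0,0,0]]]';python3 need.py 0.4525 -0.391 0.313 -163
```

```text
clock: 16.83
tool_pos: [0.4528, -0.3915, 0.3124]
orientation: [2.747, -1.521, 0.007]
force: [-0.2, 0.8, 7.7]
gripper_width: 0.143
t 16.83 pos [ 0.4528 -0.3915  0.3124] yaw_y -148.0 tilt 0.26 F [-0.2  0.8  7.7] M [0.2  0.28 0.23] w 0.0122
shift now-axes [-0.0006 -0.     -0.0006] turn [-0.0016 -0.0043  0.2626] shift after-turn [-0.0006  0.0002 -0.0006] q6 1.85
clock: 17.0
tool_pos: [0.4528, -0.3915, 0.3124]
orientation: [2.643, -1.696, 0.007]
force: [-0.7, 1.8, 7.1]
gripper_width: 0.144
t 17.00 pos [ 0.4528 -0.3915  0.3124] yaw_y -155.4 tilt 0.26 F [-0.7  1.8  7.1] M [0.17 0.17 0.28] w 0.0123
shift now-axes [-0.0006  0.0001 -0.0006] turn [-0.0019 -0.0042  0.133 ] shift after-turn [-0.0006  0.0002 -0.0006] q6 1.98
clock: 17.17
tool_pos: [0.4528, -0.3916, 0.3125]
orientation: [2.601, -1.761, 0.007]
force: [-0.5, 1.0, 7.7]
gripper_width: 0.142
t 17.17 pos [ 0.4528 -0.3916  0.3125] yaw_y -158.2 tilt 0.27 F [-0.5  1.   7.7] M [0.14 0.19 0.  ] w 0.0121
shift now-axes [-0.0007  0.0001 -0.0005] turn [-0.0022 -0.0043  0.0836] shift after-turn [-0.0006  0.0002 -0.0005] q6 2.03
```

```bash
python3 -m inch '[[0.005,[0,0,0],[0,0,0.05]],[0.005,[0,0,0],[0,0,0.02]]]';python3 need.py 0.4525 -0.391 0.313 -163;python3 -m inch '[[0.005,[0,0,0],[0,0,0.04]],[0.005,[0,0,0],[0,0,0]]]';python3 need.py 0.4525 -0.391 0.313 -163
```

```text
clock: 17.33
tool_pos: [0.4528, -0.3915, 0.3124]
orientation: [2.538, -1.85, 0.007]
force: [-1.6, 1.6, 8.2]
gripper_width: 0.14
t 17.33 pos [ 0.4528 -0.3915  0.3124] yaw_y -162.2 tilt 0.26 F [-1.6  1.6  8.2] M [0.2  0.21 0.28] w 0.0120
shift now-axes [-0.0006  0.0001 -0.0006] turn [-0.0021 -0.004   0.0142] shift after-turn [-0.0006  0.0002 -0.0006] q6 2.1
clock: 17.5
tool_pos: [0.4528, -0.3914, 0.3124]
orientation: [2.501, -1.9, 0.007]
force: [-1.3, 1.2, 8.1]
gripper_width: 0.143
t 17.50 pos [ 0.4528 -0.3914  0.3124] yaw_y -164.5 tilt 0.25 F [-1.3  1.2  8.1] M [0.22 0.19 0.21] w 0.0122
shift now-axes [-0.0005  0.0002 -0.0006] turn [-0.0022 -0.0038 -0.0254] shift after-turn [-0.0005  0.0002 -0.0006] q6 2.14
```

```bash
python3 -m inch '[[0.005,[0,0,0],[0,0,0.05]],[0.005,[0,0,0],[0,0,0]]]';python3 need.py 0.4525 -0.391 0.313 -167;python3 -m inch '[[0.005,[0,0,0],[0,0,0.04]],[0.005,[0,0,0],[0,0,0]]]';python3 need.py 0.4525 -0.391 0.313 -170;python3 - <<'E'
from h import *
p,d=viewer.grab_frame("scene")
crop(p,345,170,425,270,7,"pics/s16r.png")
E
```

```text
clock: 17.67
tool_pos: [0.453, -0.3911, 0.3123]
orientation: [2.454, -1.961, 0.006]
force: [1.3, 2.3, 7.4]
gripper_width: 0.142
t 17.67 pos [ 0.453  -0.3911  0.3123] yaw_y -167.3 tilt 0.23 F [1.3 2.3 7.4] M [0.59 0.   0.93] w 0.0121
shift now-axes [-0.0002  0.0004 -0.0007] turn [-0.0023 -0.0032 -0.0044] shift after-turn [-0.0002  0.0004 -0.0007] q6 2.19
clock: 17.83
tool_pos: [0.4529, -0.3909, 0.3122]
orientation: [2.417, -2.007, 0.005]
force: [-0.8, 4.4, 6.9]
gripper_width: 0.14
t 17.83 pos [ 0.4529 -0.3909  0.3122] yaw_y -169.4 tilt 0.20 F [-0.8  4.4  6.9] M [0.7  0.02 1.68] w 0.0120
shift now-axes [-0.      0.0005 -0.0008] turn [-0.0018 -0.0031  0.0103] shift after-turn [-0.      0.0005 -0.0008] q6 2.23
```

View pics/s16r.png

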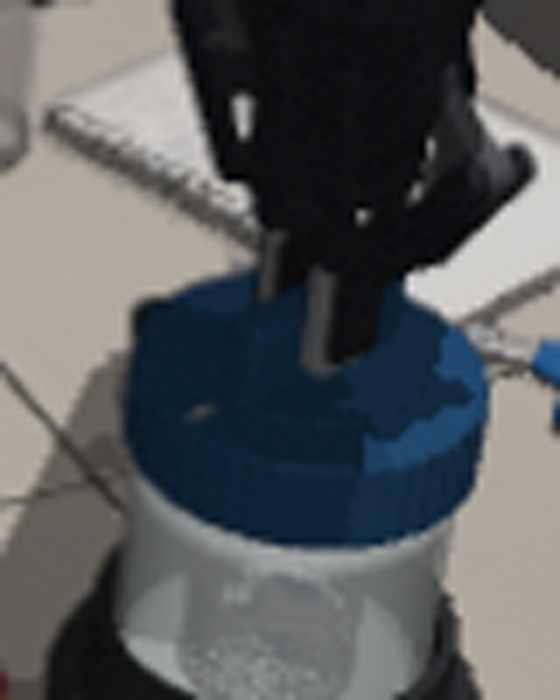

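The moment about z jumped from 0.2 to 1.7 N m at a yaw of about -167°, so the stops are reached. The lid looks level. Unwinding the arm slightly and opening.

```bash
python3 -m inch '[[0.005,[0,0,0],[0,0,-0.03]],[0.005,[0,0,-0.0003],[0,0,-0.01]],[0.005,[0,0,0],[0,0,0]]]';python3 need.py 0.4525 -0.391 0.313 -167; python3 -m inch '[[0.04,[0,0,0],[0,0,0]],[0.04,[0,0,0],[0,0,0]],[0.04,[0,0,0],[0,0,0]],[0.04,[0,0,0],[0,0,0]],[0.04,[0,0,-0.01],[0,0,0]],[0.04,[0,0,-0.02],[0,0,0]],[0.04,[0,0,-0.03],[0,0,0]],[0.04,[0,0,0],[0,0,0]]]';python3 need.py 0.4525 -0.391 0.313 -167;python3 - <<'E'
from h import *
p,d=viewer.grab_frame("scene")
s=state();np.savez("s17.npz",p=p)
crop(p,335,170,425,290,6,"pics/s17r.png")
E
```

```text
clock: 18.13
tool_pos: [0.4529, -0.391, 0.3123]
orientation: [-2.456, 1.959, -0.005]
force: [0.9, 2.9, 6.7]
gripper_width: 0.142
t 18.13 pos [ 0.4529 -0.391   0.3123] yaw_y -167.1 tilt 0.19 F [0.9 2.9 6.7] M [ 0.63 -0.05  0.73] w 0.0121
shift now-axes [-0.      0.0004 -0.0007] turn [-0.0021 -0.0026 -0.0024] shift after-turn [-0.      0.0004 -0.0007] q6 2.18
clock: 18.8
tool_pos: [0.4535, -0.3923, 0.3773]
orientation: [2.454, -1.961, 0.017]
force: [0.4, -1.3, 0.5]
gripper_width: 0.47
t 18.80 pos [ 0.4535 -0.3923  0.3773] yaw_y -167.3 tilt 0.62 F [ 0.4 -1.3  0.5] M [ 0.01 -0.07 -0.01] w 0.0401
shift now-axes [-0.0021  0.0011  0.0643] turn [-0.0062 -0.0088 -0.0046] shift after-turn [-0.0015  0.0007  0.0643] q6 2.19
```

View pics/s17r.png

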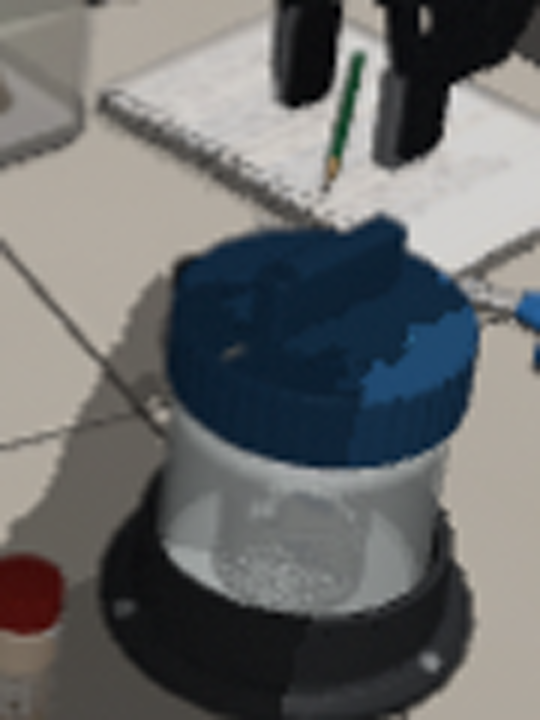

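The lid sits level on the jar with the basket upright inside. I'll retreat and measure with both cameras.

```bash
python3 -m inch '[[0.04,[0,0,-0.03],[0,0,0]],[0.04,[0,0,-0.03],[0,0,0]],[0.04,[0,0,-0.02],[0,0,0]],[0.04,[0.0,0.03,0],[0,0,-0.1]],[0.04,[0.0,0.03,0],[0,0,-0.1]],[0.04,[0.0,0.03,0],[0,0,-0.1]],[0.04,[0.0,0.03,0],[0,0,-0.1]],[0.04,[0,0,0],[0,0,0]]]';python3 need.py 0.25 -0.5 0.45 -120;python3 - <<'E'
from h import *
for n in("scene","top"):
    p,d=viewer.grab_frame(n); cv2.imwrite(f"pics/{n}18.png",p[:,:,::-1]); np.savez(f"{n}18.npz",p=p,d=d)
E
```

```text
clock: 19.52
tool_pos: [0.3375, -0.4357, 0.4512]
orientation: [2.796, -1.429, 0.001]
force: [0.5, -0.3, 0.4]
gripper_width: 0.468
t 19.52 pos [ 0.3375 -0.4357  0.4512] yaw_y -144.1 tilt 0.09 F [ 0.5 -0.3  0.4] M [-0.01 -0.04  0.01] w 0.0399
shift now-axes [0.0009 0.1086 0.0013] turn [ 0.0013 -0.001  -0.4214] shift after-turn [-0.0436  0.0995  0.0012] q6 1.58
```

View pics/top18.png

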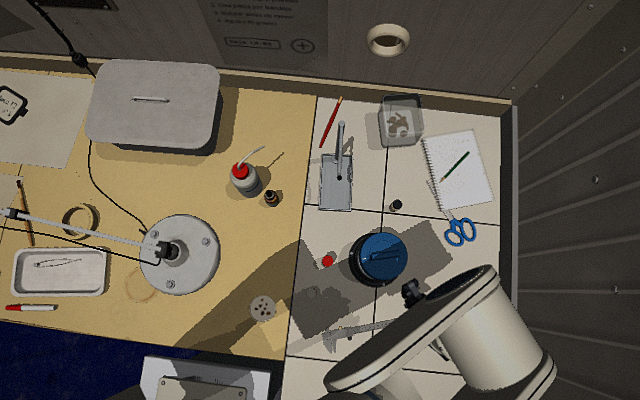

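View pics/scene18.png

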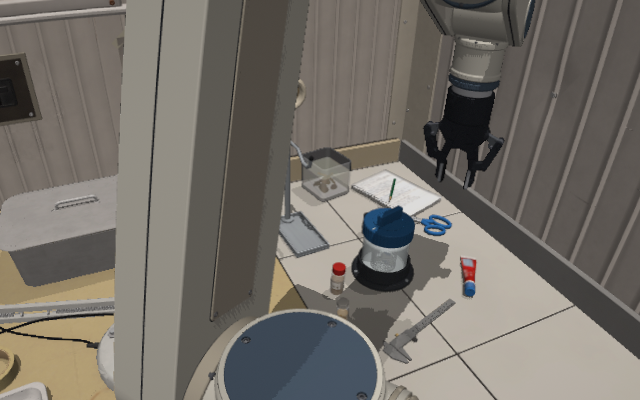

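Run:
```python
from h import *
def plane(f,cam,c,zlo,zhi):
    d=np.load(f)["d"];C=cloud(cam,d).reshape(-1,3);C=C[np.isfinite(C[:,0])]
    r=np.hypot(C[:,0]-c[0],C[:,1]-c[1]);Q=C[(r<.048)&(C[:,2]>zlo)&(C[:,2]<zhi)]
    A=np.c_[Q[:,:2]-c,np.ones(len(Q))]
    for _ in range(4):
        s=np.linalg.lstsq(A,Q[:,2],rcond=None)[0];e=Q[:,2]-A@s;k=abs(e)<2.5*1.5*np.median(abs(e))+1e-4;A,Q=A[k],Q[k]
    print(f,len(Q),"z %.4f tilt deg %.2f"%(s[2],np.degrees(np.hypot(s[0],s[1]))),"sd",e.std().round(4))
plane("top0.npz","top",np.array([.4745,-.086]),.02,.042)
plane("top18.npz","top",np.array([.4525,-.391]),.122,.146)
plane("scene1.npz","scene",np.array([.4745,-.086]),.02,.042)
plane("scene18.npz","scene",np.array([.4525,-.391]),.122,.146)
a=np.load("top18.npz");over("top",a["p"],[(circ((.4525,-.391),.054,.1345),(0,0,255)),(circ((.4525,-.391),.07,0),(0,255,0))],(340,220,420,300),7,"pics/o18.png")
t=np.load("top0.npz");dd=np.abs(t["p"].astype(int)-a["p"]).sum(2)
for nm,(u,v) in dict(wash=(243,175),drop=(271,198),vr=(327,261),vb=(397,206)).items(): print(nm,dd[v-12:v+12,u-12:u+12].mean())
```

```text
top0.npz 929 z 0.0301 tilt deg 0.09 sd 0.0017
top18.npz 1226 z 0.1348 tilt deg 0.18 sd 0.0016
scene1.npz 934 z 0.0297 tilt deg 0.35 sd 0.0013
scene18.npz 669 z 0.1347 tilt deg 0.23 sd 0.0012
wash 36.095486111111114
drop 12.59375
vr 75.89409722222223
vb 19.91840277777778
```

View pics/o18.png

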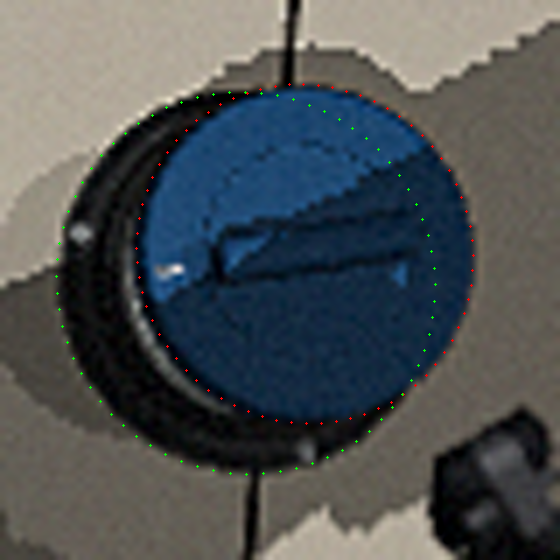

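Run:
```python
from h import *
P=atz("top",[(340+170/7-.4,220+270/7-.4)],.1355)[0][:2]-[.4525,-.391];print(np.degrees(np.arctan2(P[1],P[0])),np.hypot(*P))
a=np.load("top18.npz");b=np.load("top0.npz")
for uv in [(240,170),(271,194),(327,260),(397,205)]: print(cloud("top",a["d"])[uv[1],uv[0]].round(3),cloud("top",b["d"])[uv[1],uv[0]].round(3))
a=np.load("scene18.npz");b=np.load("scene1.npz");crop(np.hstack([b["p"][240:330,310:370],a["p"][240:330,310:370]]),0,0,120,90,5,"pics/v.png")
```

```text
104.1784469494449 0.043793809160664394
[ 0.608 -0.047  0.156] [ 0.607 -0.047  0.158]
[ 0.576 -0.114  0.084] [ 0.576 -0.114  0.083]
[ 0.433 -0.268  0.067] [ 0.433 -0.268  0.066]
[ 0.589 -0.428  0.057] [ 0.589 -0.428  0.058]
```

View pics/v.png

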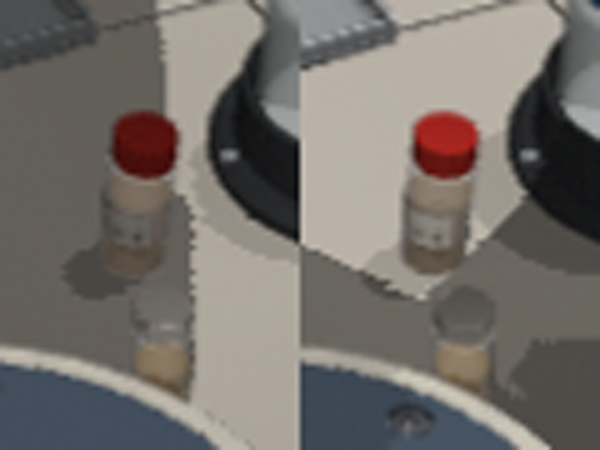

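The lid pointer is at 104°, about 67° clockwise of the run start at 171°, so the lid is at its stops. In the before/after crop, the red and white vials have not moved. The robot is clear, so I'm handing in.

```bash
python3 -c "
from rig import job,state
print(state()['force'],state()['joint_velocities'].round(3)); print(job.sign_off())"
```

```text
[-0.74791035  0.2242156   0.32935459] [ 0.033  0.007 -0.009  0.006 -0.001  0.021]
the job is handed in; nothing more can be done
None
```

The basket is standing upright on the jar floor and the lid is screwed up to its stops. I handed the job in at about 19.6 s on the robot's clock; no verdict was reported.

**One difference from the instructions:** I did not turn the lid back anticlockwise. Its lugs were already lined up with the entry gaps, so I lowered it straight into the thread starts without contact. I then turned it about 88° clockwise until the moment rose from 0.2 to 1.7 N m.

**Last checks:**
- **Lid angle:** the pointer is at 104°, about 67° clockwise of the run start, which is where the stops are.
- **Lid level:** the tilt is 0.2° in both cameras, and the top-view outline sits on the jar's axis to within about 2 mm.
- **Gasket:** the lid's height by depth is 0.1047 m (top camera) and 0.1050 m (scene camera); fully tight should be 0.1045 m. That puts the squeeze at about 1.3–1.6 mm against the 1.3 mm needed. The depth noise is of that order, so the stop angle is the stronger evidence that it is tight.
- **Bottles and vials:** four have not moved by more than 2 mm. The white vial was hidden from the top camera and was checked by eye in the scene view, where it looks unmoved.
- **Robot:** it is clear of everything, with the force reading at noise level.

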